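Clamp a housing in the shuttle nest and send it in for screwing

TASK

Gently lay the navy-blue housing in the orange nest, steel flange flat against the nest's upright steel fence; then take the yellow spring clamp from its bar and clip it over fence and flange together, near their middle, so it grips both, and let it go. Then slide the shuttle (it has a black knob) all the way to its far end, towards the robot's left, and only then press the green start button. Never press the red stop button, leave the black clamp on the bar, and do not shift the white bottle or the jar behind the shuttle.

Things in the scene. Friction and masses are not known exactly. Their poses are not given: they have to be found in the camera images.
- housing: navy-blue workpiece, loose, 0.2 to 0.4 kg: flat base 90 (x) x 110 (y) x 8 mm, a grip block on it and an upright steel flange 6 mm thick, 100 mm long along y, outer (+x) face at x = +45 mm, top 60 mm above the underside. Origin: centre of the underside; z up. It starts flat on a clear tray 6 mm thick with a 14 mm rim, at one side of the bench
- block_top (a point): on the housing: centre of the top of its solid navy grip block, 42 (x) x 36 (y) mm, top 42 mm above the underside, rising 34 mm from the base; 12 mm to -x of the origin; axes as the housing
- flange_top (a point): on the housing: top edge of the flange, middle of its length, on its outer (+x) face
- nest: orange plate 110 (x) x 134 (y) x 12 mm on the white shuttle carriage, underside 24 mm above the bench. Two orange cheeks 8 mm high at y = +-59 mm leave 4 mm play each side of the housing. Upright steel fence 6 mm thick, 110 mm long along y, at the +x edge (away from the robot), its top 60 mm above the nest floor. Origin: centre of the underside; +y is the way the shuttle slides, z up
- nest_floor (a point): on the nest floor (top of the orange plate): where the housing's origin lies, with axes parallel, when its flange touches the fence and it is centred between the cheeks
- fence_top (a point): on the fence: top edge, middle of its length, on the near (-x) face, the face that the flange goes against; axes as the nest
- carriage (a joint): travel of the shuttle along the nest's +y, m: starts near 0, 0.12 at the end stop (far end); it stays where it is left and takes about 4 N to move
- knob_top (a point): centre of the top of the shuttle's black knob, an upright round grip 22 mm across and 34 mm tall, on the carriage 100 mm to -y of the nest's centre; its top is 58 mm above the white carriage plate
- clamp: spring clamp with yellow handles and pads, jaws down, 107 mm tall, loose, 0.1 kg. Origin on the hinge pin; x along the pin (30 mm wide), y the way the jaws open, z up. Starts clipped on the top edge of an aluminium bar (12 mm thick along the clamp's y, top 80 mm above the bench), pin 18 mm above that edge. The pin cannot go lower than 6 mm above an edge
- clamp_handles (a point): on the clamp, between the two handles, 40 mm above the pin: where to squeeze along y. Handles 30 mm wide, flaring up and out from the pin to 55 mm above it, there about 55 mm over the outsides. Squeezed (15 N) until parallel they are about 24 mm over the outsides and the jaws gape 30 to 40 mm
- clamp_jaws (a point): on the clamp, midway between the pads as they grip a 12 mm edge, 40 mm below the pin; pads are 20 mm tall (30 to 50 mm below the pin) and 30 mm wide
- clamp_jaw (a joint): opening of the yellow clamp, rad: 0 when gripping a 12 mm thick edge, -0.24 empty, 0.6 fully squeezed open
- black_clamp: the same clamp with black handles, beside the yellow one on the bar (70 to 110 mm apart); to be left alone
- start (a joint): green start button: 0 up, 0.006 m fully down (5 N), springs back
- start_top (a point): centre of the green button's top face (30 mm across, about 56 mm above the bench, facing up)
- stop (a joint): red stop button of the same kind, 104 mm from the green one on the same white panel; not to be pressed
- oil: white bottle, 48 mm across, 130 mm tall, bystander; origin under its centre
- jar: glass jar with white lid, 64 mm across, 75 mm tall, bystander beyond the shuttle; origin under its centre
Not all that is in view belongs to the job. Of the things like the housing, leave any that is brown; of the rest the smaller one is meant. What is shaped like the clamp but brown is not meant.

How it is judged:
On the way, in this order (a step that is already met when the one before it is completed fails the run):
1. the housing lies flat and let go in the nest, between the cheeks, its flange towards the fence and within 25 mm of it (x of housing in the frame of nest_floor between -0.025 and 0.004 m and y of housing in the frame of nest_floor between -0.007 and 0.007 m and z of housing in the frame of nest_floor between -0.003 and 0.005 m and x of flange_top in the frame of fence_top between -0.028 and 0.004 m and angle between the z axis of housing and the z axis of nest_floor, either way round below 0.06 rad and contact force between the fingers and housing below 0.2 N and value of joint carriage below 0.06 m), for 0.2 s.
2. the yellow clamp grips fence and flange together and is let go (x of clamp in the frame of fence_top between -0.016 and 0.016 m and y of clamp in the frame of fence_top between -0.042 and 0.042 m and z of clamp in the frame of fence_top between 0.002 and 0.036 m and contact force between clamp and housing above 2 N and contact force between clamp and nest above 2 N and contact force between the fingers and clamp below 0.2 N and value of joint clamp_jaw between -0.1 and 0.2 rad and x of housing in the frame of nest_floor between -0.007 and 0.004 m and y of housing in the frame of nest_floor between -0.007 and 0.007 m and z of housing in the frame of nest_floor between -0.003 and 0.005 m and x of flange_top in the frame of fence_top between -0.007 and 0.004 m and angle between the z axis of housing and the z axis of nest_floor, either way round below 0.06 rad and contact force between the fingers and housing below 0.2 N), for 0.2 s.
3. the shuttle stands at its far end (last 5 mm) (value of joint carriage above 0.115 m and x of clamp in the frame of fence_top between -0.016 and 0.016 m and y of clamp in the frame of fence_top between -0.042 and 0.042 m and z of clamp in the frame of fence_top between 0.002 and 0.036 m and contact force between clamp and housing above 2 N and contact force between clamp and nest above 2 N and contact force between the fingers and clamp below 0.2 N and value of joint clamp_jaw between -0.1 and 0.2 rad), for 0.2 s.
4. the green start button is pressed in by 4 mm or more (value of joint start above 0.004 m and value of joint carriage above 0.115 m), for 0.05 s.
At the end, for the whole second after the job is handed in: Housing flat in the nest, centred to 7 mm, flange within 7 mm of the fence; yellow clamp pressing on both (over 2 N), pin within 42 mm of the fence's middle and 2 to 36 mm above its top; shuttle within 5 mm of its far end; all at rest; black clamp within 15 mm of its place (all of step 3 and x of housing in the frame of nest_floor between -0.007 and 0.004 m and y of housing in the frame of nest_floor between -0.007 and 0.007 m and z of housing in the frame of nest_floor between -0.003 and 0.005 m and x of flange_top in the frame of fence_top between -0.007 and 0.004 m and angle between the z axis of housing and the z axis of nest_floor, either way round below 0.06 rad and contact force between the fingers and housing below 0.2 N and linear speed of each of clamp, housing below 0.02 m/s and distance of black_clamp from where it was at the start of the episode below 0.015 m); the robot touches nothing.
It fails at once if the red stop button is pressed (value of joint stop above 0.003 m).
It fails at once if the black clamp is moved by more than 15 mm (distance of black_clamp from where it was at the start of the episode above 0.015 m).
It fails at once if the housing is slammed into the nest (more than 80 N, the clamp's own snap aside) (contact force between housing and nest above 80 N and distance between clamp and fence_top above 0.06 m).
It fails at once if the bottle or the jar is moved by more than 30 mm (distance of any of oil, jar from where it was at the start of the episode above 0.03 m).
It also fails if it takes over 72 s, if anything falls off the work surface, if the arm or the gripper's body presses on something with over 40 N, if the wrist force passes 120 N, or if a joint passes its speed limit or range.

ROBOT

A 6-joint arm with a two-finger parallel gripper is mounted at the origin on the work surface. World frame = base frame: x ahead of the robot, y to its left, z up, the work surface at z = 0. Lengths are in m, angles in rad, forces in N, time in s.
With the tool pointing down it reaches from about 0.35 to 0.775 m from the base axis. Payload 7.3 kg.
Tool frame: the origin (TCP) lies midway between the tips of the shut fingers; the grasp point (between the pads) lies 19 mm behind it (tcp_to_grasp is the distance from the TCP to the grasp point, in m); z points along the fingers, y is the line along which they close (so a half turn about z gives the same grasp; the last joint's range is limited). The gripper opens to 92 mm and grips with 3 to 60 N. Pads are 19 mm wide; open, the fingers measure 130 mm over their backs; the gripper's body (75 mm by 190 mm) begins 47 mm behind the grasp point.
Start: joints at [1.055, 0.342, 1.524, -0, 1.275, -0.146], TCP at [0.19, 0.49, 0.188] pointing down, gripper open.
Joint ranges: [-2.53, 2.53], [-0.77, 2.02], [0.04, 2.7], [-1, 4.14], [0.28, 2.66], [-3.11, 3.11]. Speed limits (rad/s): [2.57, 2.57, 3.14, 3.14, 3.14, 3.14].

INTERFACE

Orientations are given as [roll, pitch, yaw] about the fixed x, y, z axes, in that order (R = Rz(yaw) Ry(pitch) Rx(roll)).
In Python, from cell import observe, read_camera, calibration, hand_in, tcp_to_grasp gives the robot as it stands.
- The arm moves only by the tool send_rows, never from a script. Its argument "targets" is a list of rows, each a list of 5 numbers: the opening, from 0 (shut) to 1 (fully open), then the shift along the world's x, y, z in m, then the turn about the world's z in rad. A call has 1 to 5 rows; each row shifts and turns the commanded pose from where the row before left it; what a row does not reach is not made up. A row lasts 1/10 s, in which the tool goes at most 50 mm and 8.59 degrees, less where a joint would pass 70% of its speed; a pose out of reach is approached as far as the arm can. A call is refused whole if a number of a shift passes 0.05 or a number of a turn 0.15, either way. A call with a gripper value outside its range is refused whole. The fingers move at their own pace and stop on an object; "grip_force" is the grip in N (left out, the last holds). Time passes only in rows, so rows that do not move let the fingers close. It gives the time, the measured TCP pose, the force, the opening and the grip force at its end, in the units of the state.
- observe(): the state, without advancing time (a new reading comes with each control period).
- read_camera(name): name is "scene" or "top"; returns (picture, depth): 420x560x3 uint8, red, green, blue; 420x560 float32, m along the optical axis (not along the pixel's ray), 0 where there is no reading.
- calibration(name): a dict with "intrinsics" (3x3 intrinsics, pixels), "world_to_cam" (4x4, takes a point from world to camera coordinates). Camera axes: x right, y up, looking along -z (the intrinsics and any distortion apply to the point x, -y, -z); pixel columns grow to the right and rows downward; lengths in m; the calibration is good to about 2 mm. A picture is of the moment at which its call begins. calibration takes no time and is no camera call.
- hand_in(): hands the job in; it is judged then, once.
The state is a dict: "time": time; "qpos": joint angles; "qvel": joint speeds; "joint_efforts": joint torques, N m; "tool_pos": TCP position; "tool_rot": TCP orientation; "contact_force": force on the tool from outside, world axes, zero at the start; "torque": the same for the moment, N m; "opening": finger opening in m; "grip_force": force on a finger pad.
Only numpy, scipy, OpenCV 4.12 (cv2) and the standard library are available. Lean on these libraries where they do the work, as an engineer would, in place of code of your own. Each camera call takes 0.05 s, during which the arm holds its last target. There are 200 camera calls.

## Working session

There is one attempt and no reset: what is moved stays moved. The work goes in short steps, Python scripts to look and compute and a tool call to move; the robot and the scene stay as the last step left them, time stands still between calls to the robot, and variables do not carry over. Pictures are saved under pics/ and viewed, at most 10 in all, crops included, and the job is handed in when it is done.

Besides the shell and the picture viewer there is one more tool, called after "Emit:" as name([rows], argument=value, ...), one row to a line, values as JSON. send_rows: Moves the arm, as the interface text tells. Its arguments: {"type":"object","properties":{"targets":{"type":"array","items":{"type":"array","items":{"type":"number"}}},"grip_force":{"type":"number"}},"required":["targets"]}

```bash
mkdir -p pics
cat > h.py <<'E'
import numpy as np, cv2
from cell import observe, read_camera, calibration, hand_in, tcp_to_grasp
def cloud(name):
    im,d=read_camera(name); c=calibration(name); K=np.array(c["intrinsics"]); T=np.linalg.inv(np.array(c["world_to_cam"]))
    v,u=np.mgrid[:420,:560]
    X=(u-K[0,2])/K[0,0]*d; Y=(v-K[1,2])/K[1,1]*d
    P=np.stack([X,-Y,-d,np.ones_like(d)],-1)@T.T
    P=P[...,:3]; P[d==0]=np.nan
    return im,d,P
E
python3 - <<'E'
from h import *
print(observe(),tcp_to_grasp)
for n in("scene","top"):
    im,d,P=cloud(n); np.savez(f"{n}0.npz",im=im,P=P); cv2.imwrite(f"pics/{n}0.png",cv2.resize(im[...,::-1],(784,588),interpolation=cv2.INTER_CUBIC))
    c=calibration(n);print({k:np.round(v,3) if k!='x' else v for k,v in c.items() if not isinstance(v,str)})
E
```

```text
{'time': 0.0, 'qpos': array([ 1.05500803e+00,  3.42743978e-01,  1.52501907e+00,  2.65244555e-06,
        1.27538605e+00, -1.46042285e-01]), 'qvel': array([ 0.00125504, -0.00050388, -0.00129875,  0.00171654, -0.00041366,
        0.00100373]), 'joint_efforts': array([ 6.69018136e-04, -4.31241417e+01, -2.44221425e+01,  7.16616260e-02,
        5.60111634e-02, -1.00528064e-04]), 'tool_pos': array([0.18949173, 0.48911274, 0.18753326]), 'tool_rot': array([-3.14005315e+00, -2.29008122e-04,  2.77184569e+00]), 'contact_force': array([-0.38854895,  0.80012292, -0.93415644]), 'torque': array([ 0.00443783,  0.01702339, -0.04009278]), 'grip_force': 0.0, 'opening': 0.09158340528288127} 0.0188
{'intrinsics': array([[389.049,   0.   , 273.721],
       [  0.   , 389.049, 208.118],
       [  0.   ,   0.   ,   1.   ]]), 'world_to_cam': array([[-0.1  ,  0.995,  0.005,  0.01 ],
       [-0.842, -0.087,  0.533,  0.336],
       [ 0.531,  0.048,  0.846, -1.386],
       [ 0.   ,  0.   ,  0.   ,  1.   ]])}
{'intrinsics': array([[542.431,   0.   , 279.248],
       [  0.   , 542.431, 217.318],
       [  0.   ,   0.   ,   1.   ]]), 'world_to_cam': array([[ 0.019, -1.   , -0.01 ,  0.048],
       [ 0.981,  0.017,  0.191, -0.463],
       [-0.191, -0.013,  0.982, -1.54 ],
       [ 0.   ,  0.   ,  0.   ,  1.   ]])}
```

View pics/scene0.png

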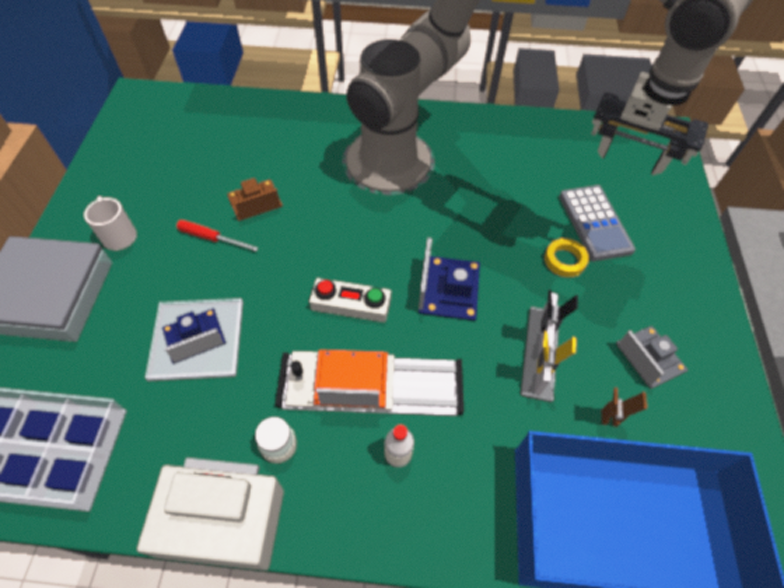

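View pics/top0.png

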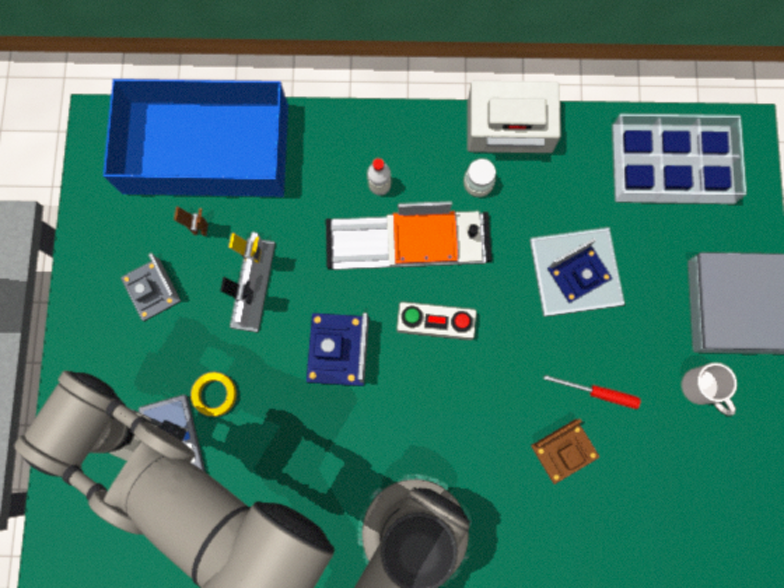

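Things that could be taken for the housing (pixels in the enlarged top view): navy on the clear tray (580,272), larger navy (335,348), brown (567,450), and grey (150,287). I choose the smaller navy one on the tray. For the clamp: yellow handles (243,245), black (235,288), brown (190,218). I choose yellow. The nest is at (425,238), the knob at (473,230), green at (412,316) and red at (462,321).

```bash
cat > m.py <<'E'
from h import *
def rect(pts):
    r=cv2.minAreaRect(pts[:,:2].astype(np.float32)*1000); b=cv2.boxPoints(r)
    e=[b[1]-b[0],b[2]-b[1]]; e=max(e,key=np.linalg.norm)
    return np.round(r[0],1),np.round(r[1],1),round(np.degrees(np.arctan2(e[1],e[0]))%180,1)
def big(mask):
    n,l,s,c=cv2.connectedComponentsWithStats(mask.astype(np.uint8)); 
    return l==1+np.argmax(s[1:,4]) if n>1 else mask
def sel(P,im,box,zr,f=None):
    u0,v0,u1,v1=[int(t/1.4) for t in box]; m=np.zeros(P.shape[:2],bool); m[v0:v1,u0:u1]=1
    m&=(P[...,2]>zr[0])&(P[...,2]<zr[1])
    if f is not None: m&=f
    return m
def show(name,P,m):
    q=P[m]; print(name,len(q), rect(q) if len(q)>4 else '', np.round(np.median(q,0)*1000,1) if len(q) else '')
def cols(im):
    h=cv2.cvtColor(im,cv2.COLOR_RGB2HSV); H,S,V=[h[...,i].astype(int) for i in range(3)]
    return dict(orange=(H>5)&(H<18)&(S>180)&(V>120),yellow=(H>=18)&(H<35)&(S>140)&(V>80),green=(H>45)&(H<80)&(S>120),red=((H<5)|(H>174))&(S>150),navy=(H>105)&(H<130)&(S>120),grey=(S<60),black=V<50)
E
python3 - <<'E'
from m import *
B={'top':dict(hous=(525,225,630,318),big=(300,305,375,392),nest=(320,198,495,275),clamp=(215,228,278,335),knob=(455,210,495,260),but=(395,298,480,340)),
 'scene':dict(hous=(145,295,245,382),big=(415,235,485,325),nest=(312,340,392,415),clamp=(515,285,585,402),knob=(280,350,312,400),but=(305,275,395,322))}
for n in B:
    D=np.load(n+"0.npz"); im,P=D['im'],D['P']; C=cols(im); b=B[n]; print('==',n)
    show('flange top',P,sel(P,im,b['hous'],(.060,.072)))
    show('block top',P,sel(P,im,b['hous'],(.043,.053),C['navy']))
    show('base top',P,sel(P,im,b['hous'],(.010,.019),C['navy']))
    show('boss',P,sel(P,im,b['hous'],(.053,.060)))
    show('big block', P,sel(P,im,b['big'],(.03,.1)))
    show('fence top',P,sel(P,im,b['nest'],(.091,.101)))
    show('orange floor',P,sel(P,im,b['nest'],(.032,.040),C['orange']))
    show('cheeks',P,sel(P,im,b['nest'],(.041,.048),C['orange']))
    show('yellow',P,sel(P,im,b['clamp'],(.02,.2),C['yellow']))
    for z in (.10,.11,.12,.13,.14,.15): show(' y%.2f'%z,P,sel(P,im,b['clamp'],(z,z+.01)))
    show('bar top',P,sel(P,im,b['clamp'],(.074,.084),C['grey']))
    show('knob',P,sel(P,im,b['knob'],(.076,.088)))
    show('green',P,sel(P,im,b['but'],(.050,.062),C['green'])); show('red',P,sel(P,im,b['but'],(.050,.062),C['red']))
im=np.load('top0.npz')['im'][...,::-1]; s=np.load('scene0.npz')['im'][...,::-1]
a=cv2.resize(im[155:235,370:450],(400,400),interpolation=2); c=cv2.resize(im[155:245,145:205],(266,400),interpolation=2)
d=cv2.resize(s[195:295,360:430],(280,400),interpolation=2); e=cv2.resize(s[205:280,100:180],(400,400),interpolation=2)
cv2.imwrite('pics/crop.png',np.hstack([a[:, :],c]));
E
```

```text
== top
flange top 71 (array([ 579.5, -325.2]), array([  6.5, 102.6]), np.float32(120.5)) [ 577.6 -322.6   67.3]
block top 100 (array([ 533. , -351.6]), array([41.4, 37.3]), np.float32(30.1)) [ 531.2 -350.8   48.1]
base top 442 (array([ 541. , -345.9]), array([ 80.8, 106.4]), np.float32(118.5)) [ 547.1 -336.6   14.3]
boss 33 (array([ 547.8, -338.7]), array([74. , 95.2]), np.float32(118.9)) [ 539.7 -347.5   55.1]
big block 549 (array([370.5, 159.8]), array([105.6, 134.1]), np.float32(177.3)) [369.9 167.5  59.1]
fence top 83 (array([664. , -11.2]), array([  9.1, 107.7]), np.float32(93.5)) [663.7  -9.8  95.3]
orange floor 984 (array([611.5, -13.1]), array([109.4, 130.3]), np.float32(93.6)) [611.9 -15.6  36.3]
cheeks 208 (array([608.7, -13.8]), array([102.4, 130.1]), np.float32(92.4)) [601.7  -9.3  42.9]
yellow 168 (array([561.3, 348.1]), array([55.5, 30.4]), np.float32(81.6)) [560.9 360.  138.9]
 y0.10 121 (array([516.6, 351.3]), array([ 30.4, 123.9]), np.float32(172.7)) [489.6 356.  104.5]
 y0.11 59 (array([516.8, 353.8]), array([ 31.5, 120. ]), np.float32(172.6)) [545.2 358.9 115.4]
 y
[... 1920 characters left out ...]
oat32(172.0)) [553.3 364.7 124.8]
 y0.13 73 (array([519.2, 356.7]), array([ 41.9, 120.7]), np.float32(172.2)) [549.6 367.6 134.4]
 y0.14 81 (array([519.4, 355.7]), array([ 53.4, 119. ]), np.float32(173.7)) [553.1 370.4 145.6]
 y0.15 113 (array([519.4, 356.3]), array([ 54.1, 120.4]), np.float32(172.3)) [546.3 370.  152.3]
bar top 189 (array([510. , 355.8]), array([ 29.3, 191. ]), np.float32(172.5)) [512.4 355.4  78.7]
knob 50 (array([ 622.3, -109.7]), array([19.2, 19.2]), np.float32(59.8)) [ 622.1 -110.4   80.3]
green 77 (array([440.3,  16. ]), array([25.4, 29.2]), np.float32(153.6)) [442.4  15.5  56. ]
red 75 (array([432.9, -88.6]), array([27.1, 27.2]), np.float32(119.4)) [433.3 -88.5  56. ]
```

View pics/crop.png

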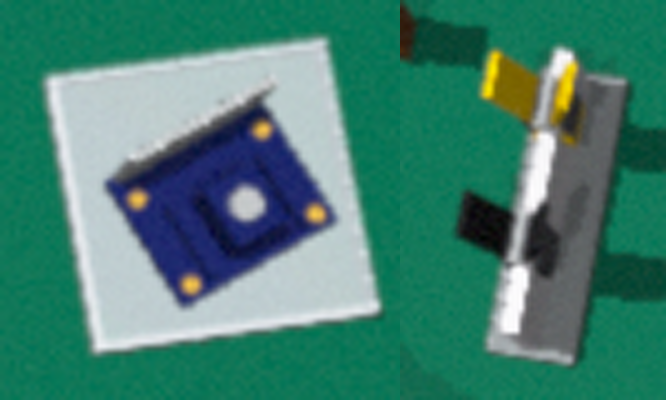

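The crop shows the small navy housing on its tray with the flange towards upper left, and the yellow clamp at the far end of the bar with the black one nearer. The sizes agree (flange 102x6.5, block 41x37, heights 66/48 mm, fence 96 mm). 

Averaging the two cameras:
- Block at (0.5355, -0.3505), housing yaw 30.6°.
- nest_floor at (0.6174, -0.0118), nest yaw 3.3°.
- Clamp at (0.563, 0.349).

I'm moving over the housing now.

Emit:
send_rows([
  [1,0.026,-0.039,0,-0.112],
  [1,0.026,-0.039,0,-0.112],
  [1,0.026,-0.039,0,-0.112],
  [1,0.026,-0.039,0,-0.112],
  [1,0.026,-0.039,0,-0.112],
], grip_force=25)

```text
time: 0.6
tool_pos: [0.3202, 0.2929, 0.1881]
tool_rot: [-3.141, 0.0, 2.208]
contact_force: [0.8, 0.3, -0.4]
opening: 0.0918
grip_force: 0.0
```

Emit:
send_rows([
  [1,0.026,-0.039,0,-0.112],
  [1,0.026,-0.039,0,-0.112],
  [1,0.026,-0.039,0,-0.112],
  [1,0.026,-0.039,0,-0.112],
  [1,0.026,-0.039,0,-0.112],
])

```text
time: 1.1
tool_pos: [0.4503, 0.0977, 0.1881]
tool_rot: [-3.141, -0.0, 1.647]
contact_force: [-0.3, 1.5, -0.2]
opening: 0.0919
grip_force: 0.0
```

Emit:
send_rows([
  [1,0.0085,-0.045,0,-0.112],
  [1,0.0085,-0.045,0,-0.112],
  [1,0.0085,-0.045,0,-0.112],
  [1,0.0085,-0.045,0,-0.112],
  [1,0.0085,-0.045,0,-0.112],
])

```text
time: 1.6
tool_pos: [0.492, -0.1273, 0.188]
tool_rot: [-3.141, -0.0, 1.087]
contact_force: [1.0, 0.6, 0.1]
opening: 0.0918
grip_force: 0.0
```

Emit:
send_rows([
  [1,0.0085,-0.045,0,-0.112],
  [1,0.0085,-0.045,0,-0.112],
  [1,0.0085,-0.045,0,-0.112],
  [1,0.0085,-0.045,0,-0.112],
  [1,0,0,0,0],
])

```text
time: 2.1
tool_pos: [0.5259, -0.3107, 0.1866]
tool_rot: [3.141, 0.001, 0.636]
contact_force: [0.1, -0.1, 0.8]
opening: 0.0922
grip_force: 0.0
```

Emit:
send_rows([
  [1,0.0095,-0.04,-0.02,-0.102],
  [1,0,0,-0.04,0],
  [1,0,0,-0.04,0],
  [1,0,0,-0.035,0],
  [1,0,0,0,0],
])

```text
time: 2.6
tool_pos: [0.5325, -0.3421, 0.0477]
tool_rot: [-3.131, 0.004, 0.543]
contact_force: [0.2, 0.9, -1.1]
opening: 0.0919
grip_force: 0.0
```

Emit:
send_rows([
  [1,0,0,-0.015,0],
  [1,0,0,-0.012,0],
  [1,0,0,-0.006,0],
  [1,0,0,0,0],
])

```text
time: 3.0
tool_pos: [0.5356, -0.3451, 0.0202]
tool_rot: [-3.141, 0.0, 0.542]
contact_force: [0.1, 0.6, -0.1]
opening: 0.0918
grip_force: 0.0
```

Emit:
send_rows([
  [0,0,0,0,0],
  [0,0,0,0,0],
  [0,0,0,0,0],
  [0,0,0,0,0],
  [0,0,0,0,0],
])

```text
time: 3.5
tool_pos: [0.5358, -0.3455, 0.0204]
tool_rot: [3.141, -0.0, 0.542]
contact_force: [-0.1, -0.1, -0.3]
opening: 0.0563
grip_force: 0.0
```

Emit:
send_rows([
  [0.62,0,-0.005,0,-0.008],
  [0,0,0,0,0],
  [0,0,0,0,0],
  [0,0,0,0,0],
  [0,0,0,0,0],
])

```text
time: 4.0
tool_pos: [0.5357, -0.3504, 0.0202]
tool_rot: [-3.142, 0.0, 0.534]
contact_force: [-0.0, 0.6, -0.0]
opening: 0.0295
grip_force: 0.0
```

Emit:
send_rows([
  [0,0,0,0,0],
  [0,0,0,0,0],
])

```text
time: 4.2
tool_pos: [0.5357, -0.3504, 0.0202]
tool_rot: [3.142, 0.0, 0.534]
contact_force: [-0.2, 0.4, 0.4]
opening: 0.0138
grip_force: 0.0
```

The opening passed 36 mm, so the fingers don't have the block. I'll take a look.

Run:
```python
from m import *
s=observe();print(s['tool_pos'],s['tool_rot'],s['opening'],s['grip_force'],s['qpos'])
o=[]
for n,(u0,v0,u1,v1) in dict(scene=(80,180,200,290),top=(340,120,460,230)).items():
    im,d,P=cloud(n); np.savez(n+'1.npz',im=im,P=P); o.append(cv2.resize(im[v0:v1,u0:u1,::-1],(400,367),interpolation=2))
cv2.imwrite('pics/g1.png',np.hstack(o))
```

```text
[ 0.53573801 -0.35041486  0.02024607] [3.14151677e+00 2.49021510e-05 5.33848883e-01] 0.01376813280019523 0.0 [-6.98840068e-01  7.10043100e-01  1.38393080e+00 -5.61804621e-05
  1.04755542e+00  3.38135446e-01]
```

View pics/g1.png

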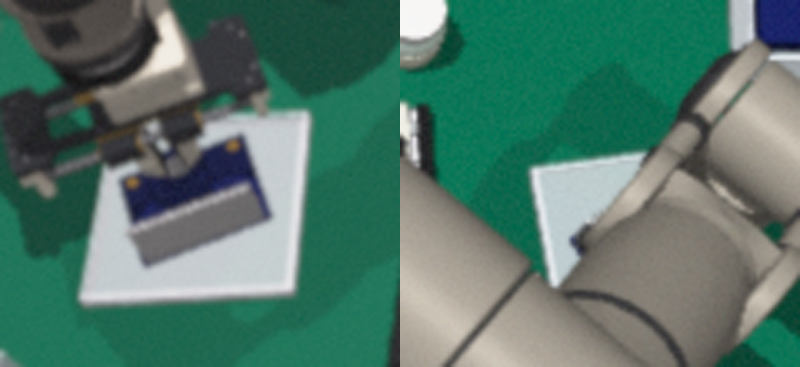

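Run:
```python
from m import *
D=np.load('scene1.npz'); im,P=D['im'],D['P']; C=cols(im)
b=(145,280,250,385)
show('flange',P,sel(P,im,b,(.060,.072))); 
D0=np.load('scene0.npz');P0=D0['P'];C0=cols(D0['im'])
show('navy base',P,sel(P,im,b,(.006,.022),C['navy'])); show('navy base0',P0,sel(P0,im,b,(.006,.022),C0['navy']))
show('navy hi',P,sel(P,im,b,(.035,.06),C['navy']))
# column profile through finger: crop px (165,100..290)-> u=80+165*.3
for v in range(205,262,3): print(v,[tuple(np.round(P[v,u]*1000).astype(int))+tuple(im[v,u]) if np.isfinite(P[v,u,0]) else 0 for u in (124,129,134)], tuple(np.round(P0[v,129]*1000).astype(int)))
```

```text
flange 135 (array([ 573.9, -323. ]), array([84.1, 75.7]), np.float32(85.2)) [ 577.4 -331.1   64.2]
navy base 198 (array([ 529.7, -348.1]), array([ 54.4, 105. ]), np.float32(111.2)) [ 526.3 -335.8   12.7]
navy base0 226 (array([ 528.8, -350.2]), array([ 55. , 108.4]), np.float32(110.7)) [ 525.7 -336.9   12.8]
navy hi 76 (array([ 546.4, -343.5]), array([21.4, 35.6]), np.float32(121.1)) [ 550.9 -339.5   44.7]
205 [(np.int64(558), np.int64(-313), np.int64(213), np.uint8(127), np.uint8(121), np.uint8(114)), (np.int64(543), np.int64(-313), np.int64(190), np.uint8(118), np.uint8(111), np.uint8(104)), (np.int64(537), np.int64(-305), np.int64(182), np.uint8(121), np.uint8(116), np.uint8(108))] (np.int64(429), np.int64(-409), np.int64(-2))
208 [(np.int64(551), np.int64(-324), np.int64(188), np.uint8(117), np.uint8(113), np.uint8(104)), (np.int64(544), np.int64(-317), np.int64(177), np.uint8(119), np.uint8(114), np.uint8(106)), (np.int64(540), np.int64(-307), np.int64(172), np.uint8(119), np.uint8(113), np.uint8(104))] (np.int64(441), np.int64(-404), np.int64(0))
211 [(np.int64(553), np.int64(-
[... 4745 characters left out ...]
106))] (np.int64(599), np.int64(-347), np.int64(29))
256 [(np.int64(607), np.int64(-360), np.int64(25), np.uint8(106), np.uint8(104), np.uint8(107)), (np.int64(602), np.int64(-350), np.int64(17), np.uint8(100), np.uint8(97), np.uint8(103)), (np.int64(595), np.int64(-342), np.int64(3), np.uint8(157), np.uint8(162), np.uint8(168))] (np.int64(603), np.int64(-349), np.int64(19))
259 [(np.int64(609), np.int64(-365), np.int64(9), np.uint8(113), np.uint8(117), np.uint8(129)), (np.int64(606), np.int64(-353), np.int64(5), np.uint8(191), np.uint8(196), np.uint8(201)), (np.int64(603), np.int64(-341), np.int64(0), np.uint8(198), np.uint8(204), np.uint8(208))] (np.int64(606), np.int64(-353), np.int64(4))
```

Run:
```python
from m import *
for n,box in (('scene0',(590,70,715,180)),('scene1',(60,200,290,300))):
    D=np.load(n+'.npz'); im,P=D['im'],D['P']
    u0,v0,u1,v1=[int(t/1.4) for t in box]
    Q=P[v0:v1,u0:u1].reshape(-1,3); I=im[v0:v1,u0:u1].reshape(-1,3).astype(int)
    c=np.array([.19,.49]) if n=='scene0' else np.array([.5357,-.3504]); a=2.772 if n=='scene0' else .534
    y=np.array([np.cos(a-np.pi/2),np.sin(a-np.pi/2)]); x=np.array([np.cos(a),np.sin(a)])
    k=np.isfinite(Q[:,0])&(Q[:,2]>.045)&(np.linalg.norm(Q[:,:2]-c,axis=1)<.11)&(I.max(1)-I.min(1)<25)
    q=Q[k]; L=np.c_[(q[:,:2]-c)@x,(q[:,:2]-c)@y,q[:,2]]*1000
    print(n)
    for z in range(40,260,10):
        s=L[(L[:,2]>=z)&(L[:,2]<z+10)]
        if len(s): print(z,len(s),'x',s[:,0].min().round(),s[:,0].max().round(),'y',np.histogram(s[:,1],bins=np.arange(-110,111,10))[0])
```

```text
scene0
220 2 x -13.0 -11.0 y [0 0 0 0 0 0 0 0 0 0 0 0 0 0 0 1 1 0 0 0 0 0]
230 25 x -14.0 -7.0 y [0 0 0 0 0 6 5 0 0 0 0 0 0 0 0 5 8 1 0 0 0 0]
240 39 x -15.0 -4.0 y [ 0  0  0  0  2 11  3  0  0  0  0  0  0  0  0  7 13  3  0  0  0  0]
250 46 x -15.0 -0.0 y [ 0  0  0  0  3 11  5  0  0  0  0  0  0  0  0  8 14  5  0  0  0  0]
scene1
120 1 x 29.0 29.0 y [0 0 1 0 0 0 0 0 0 0 0 0 0 0 0 0 0 0 0 0 0 0]
130 28 x -30.0 38.0 y [0 0 5 4 5 3 0 1 0 0 0 0 0 0 1 3 3 3 0 0 0 0]
140 53 x -27.0 39.0 y [0 0 8 5 5 3 2 5 1 0 0 0 0 6 6 3 8 1 0 0 0 0]
150 45 x -19.0 40.0 y [ 0  4 10  5  0  2  2  6  4  0  0  0  0  0  3  5  2  2  0  0  0  0]
160 545 x -35.0 41.0 y [ 0 49 97 98 75 71 12 10 11  7  0  0  0  4  5 14 15 23 29 23  2  0]
170 76 x -12.0 29.0 y [ 0  0  0  0  0  7 15 15 12 14  9  4  0  0  0  0  0  0  0  0  0  0]
180 83 x -14.0 30.0 y [ 0  0  0  0  0  8  9 10 11 10 13 14  8  0  0  0  0  0  0  0  0  0]
190 54 x -14.0 29.0 y [ 0  0  0  0  0  5  7  4  7  8 10  9  4  0  0  0  0  0  0  0  0  0]
200 11 x -18.0 24.0 y [0 0 0 0 0 6 1 4 0 0 0 0 0 0 0 0 0 0 0 0 0 0]
210 68 x -31.0 40.0 y [ 0  0  0  0  0  9 10 11  8 10  9  8  3  0  0  0  0  0  0  0  0  0]
220 236 x -35.0 41.0 y [ 0  0  0  0  0  5 98 59 22 15 11 12  9  5  0  0  0  0  0  0  0  0]
230 150 x -5.0 40.0 y [ 0  0  0  0  0  0  0 21 26 23 23 20 19 17  1  0  0  0  0  0  0  0]
240 5 x 27.0 39.0 y [0 0 0 0 0 0 0 0 1 1 2 1 0 0 0 0 0 0 0 0 0 0]
250 111 x -1.0 42.0 y [ 0  0  0  0  0  0  1 19 19 15 16 13 15 12  1  0  0  0  0  0  0  0]
```

Emit:
send_rows([
  [0,0,0,0.05,0],
  [0,0,0,0.05,0],
  [0,-0.02,0.05,0,0],
  [0,-0.02,0.05,0,0],
  [0,0,0,0,0],
])

```text
time: 4.8
tool_pos: [0.4949, -0.2515, 0.1197]
tool_rot: [-3.135, 0.002, 0.537]
contact_force: [-0.4, -0.1, -0.6]
opening: 0.0006
grip_force: 0.0
```

Run:
```python
from m import *
s=observe();print(s['tool_pos'],s['tool_rot'],s['opening'])
im,d,P=cloud('scene'); np.savez('scene2.npz',im=im,P=P)
c=calibration('scene'); K=np.array(c['intrinsics'])
def px(p):
    q=np.array(c['world_to_cam'])@np.r_[p,1]; return K[0,0]*q[0]/-q[2]+K[0,2], -K[1,1]*q[1]/-q[2]+K[1,2]
u,v=px(s['tool_pos']); print('TCP px',u,v)
i=im[...,::-1].copy(); u0,v0=int(u)-70,int(v)-90
o=cv2.resize(i[v0:v0+140,u0:u0+140],(560,560),interpolation=2); cv2.circle(o,(int((u-u0)*4),int((v-v0)*4)),5,(0,0,255),-1)
cv2.imwrite('pics/g2.png',o)
for vv in range(int(v)-40,int(v)+20,3): print(vv,np.round(P[vv,[int(u)-6,int(u),int(u)+6]]*1000).tolist())
```

```text
[ 0.49490048 -0.25145604  0.11968025] [-3.13502672e+00  1.92482473e-03  5.36949508e-01] 0.0005813064763938136
TCP px 165.1826755980307 206.16680654391752
166 [[516.0, -212.0, 322.0], [509.0, -203.0, 315.0], [491.0, -198.0, 293.0]]
169 [[518.0, -214.0, 314.0], [497.0, -212.0, 288.0], [492.0, -200.0, 283.0]]
172 [[506.0, -224.0, 286.0], [498.0, -214.0, 278.0], [493.0, -203.0, 272.0]]
175 [[nan, nan, nan], [503.0, -214.0, 273.0], [497.0, -203.0, 266.0]]
178 [[512.0, -226.0, 271.0], [506.0, -215.0, 265.0], [498.0, -205.0, 256.0]]
181 [[512.0, -229.0, 259.0], [504.0, -219.0, 250.0], [327.0, -304.0, -2.0]]
184 [[512.0, -232.0, 247.0], [511.0, -218.0, 248.0], [505.0, -206.0, 241.0]]
187 [[520.0, -230.0, 245.0], [518.0, -216.0, 246.0], [511.0, -206.0, 236.0]]
190 [[527.0, -229.0, 244.0], [519.0, -219.0, 234.0], [363.0, -294.0, 0.0]]
193 [[504.0, -247.0, 196.0], [499.0, -234.0, 191.0], [373.0, -292.0, -2.0]]
196 [[508.0, -248.0, 188.0], [500.0, -237.0, 178.0], [384.0, -289.0, -1.0]]
199 [[509.0, -250.0, 176.0], [502.0, -239.0, 167.0], [394.0, -287.0, -3.0]]
202 [[510.0, -254.0, 162.0], [408.0, -303.0, -1.0], [405.0, -285.0, -2.0]]
205 [[418.0, -319.0, -4.0], [418.0, -300.0, -2.0], [417.0, -282.0, -1.0]]
208 [[430.0, -316.0, -3.0], [427.0, -298.0, -4.0], [427.0, -279.0, -2.0]]
211 [[441.0, -312.0, -1.0], [439.0, -295.0, -2.0], [437.0, -277.0, -1.0]]
214 [[459.0, -304.0, 12.0], [457.0, -287.0, 12.0], [456.0, -269.0, 13.0]]
217 [[467.0, -303.0, 8.0], [461.0, -288.0, 1.0], [465.0, -267.0, 12.0]]
220 [[477.0, -300.0, 9.0], [472.0, -285.0, 3.0], [477.0, -263.0, 16.0]]
223 [[485.0, -299.0, 5.0], [484.0, -282.0, 6.0], [483.0, -264.0, 7.0]]
```

View pics/g2.png

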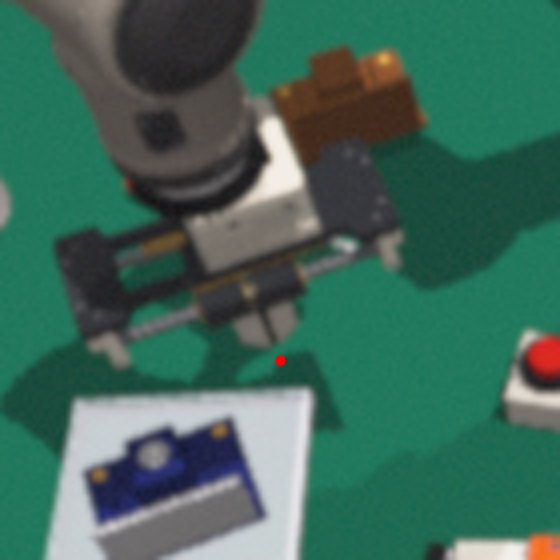

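The red dot (reported TCP) falls clearly below the shut fingertips, seen at about (265,345). By depth the tips sit about 38 mm higher than reported, so the tool is shorter than stated. I'll check by touching the bare bench gently.

Emit:
send_rows([
  [0,-0.03,0.01,0,0],
  [0,-0.02,0.01,-0.04,0],
  [0,0,0,-0.04,0],
  [0,0,0,-0.015,0],
  [0,0,0,0,0],
])

```text
time: 5.35
tool_pos: [0.4477, -0.2377, 0.0232]
tool_rot: [-3.138, 0.002, 0.533]
contact_force: [-0.4, -0.9, 0.3]
opening: 0.0004
grip_force: 0.0
```

Emit:
send_rows([
  [0,0,0,-0.01,0],
  [0,0,0,-0.006,0],
  [0,0,0,0,0],
])

```text
time: 5.65
tool_pos: [0.4487, -0.2378, 0.009]
tool_rot: [3.142, 0.0, 0.534]
contact_force: [0.3, -1.3, 0.4]
opening: 0.0004
grip_force: 0.0
```

Emit:
send_rows([
  [0,0,0,-0.01,0],
  [0,0,0,-0.006,0],
  [0,0,0,0,0],
])

```text
time: 5.95
tool_pos: [0.4481, -0.2372, -0.0076]
tool_rot: [-3.14, 0.001, 0.534]
contact_force: [0.6, 0.6, -0.2]
opening: 0.0006
grip_force: 0.0
```

Emit:
send_rows([
  [0,0,0,-0.007,0],
  [0,0,0,-0.004,0],
  [0,0,0,0,0],
])

```text
time: 6.25
tool_pos: [0.4482, -0.2373, -0.0184]
tool_rot: [-3.141, 0.0, 0.534]
contact_force: [-0.3, 0.9, -0.6]
opening: 0.0005
grip_force: 0.0
```

Emit:
send_rows([
  [0,0,0,-0.006,0],
  [0,0,0,0,0],
])

```text
time: 6.45
tool_pos: [0.4483, -0.2374, -0.0244]
tool_rot: [-3.141, 0.0, 0.534]
contact_force: [0.7, -0.2, 0.0]
opening: 0.0006
grip_force: 0.0
```

Emit:
send_rows([
  [0,0,0,-0.004,0],
  [0,0,0,0,0],
])

```text
time: 6.65
tool_pos: [0.4484, -0.2375, -0.0282]
tool_rot: [-3.141, 0.0, 0.534]
contact_force: [0.5, 0.3, 0.3]
opening: 0.0005
grip_force: 0.0
```

Emit:
send_rows([
  [0,0,0,-0.003,0],
  [0,0,0,0,0],
])

```text
time: 6.85
tool_pos: [0.4484, -0.2375, -0.031]
tool_rot: [-3.141, 0.0, 0.534]
contact_force: [-0.2, -0.5, 0.0]
opening: 0.0005
grip_force: 0.0
```

Emit:
send_rows([
  [0,0,0,-0.002,0],
  [0,0,0,0,0],
])

```text
time: 7.05
tool_pos: [0.4485, -0.2376, -0.033]
tool_rot: [-3.141, 0.0, 0.534]
contact_force: [-0.5, 0.5, -0.1]
opening: 0.0004
grip_force: 0.0
```

Emit:
send_rows([
  [0,0,0,-0.002,0],
  [0,0,0,0,0],
])

```text
time: 7.25
tool_pos: [0.4485, -0.2376, -0.035]
tool_rot: [-3.141, 0.0, 0.534]
contact_force: [0.3, 0.2, 0.1]
opening: 0.0002
grip_force: 0.0
```

Emit:
send_rows([
  [0,0,0,-0.002,0],
  [0,0,0,0,0],
])

```text
time: 7.45
tool_pos: [0.4485, -0.2376, -0.037]
tool_rot: [-3.141, 0.0, 0.534]
contact_force: [-0.3, 0.8, 0.1]
opening: 0.0004
grip_force: 0.0
```

Emit:
send_rows([
  [0,0,0,-0.002,0],
  [0,0,0,0,0],
])

```text
time: 7.65
tool_pos: [0.4487, -0.2377, -0.0382]
tool_rot: [3.141, -0.0, 0.534]
contact_force: [-1.5, 1.1, 7.3]
opening: 0.0004
grip_force: 3.3
```

Touched at a reported z of -0.038, so true tip z = reported + 0.038. I'll check for an xy bias using the stored image of the shut fingers.

Run:
```python
from m import *
D=np.load('scene2.npz'); im,P=D['im'],D['P']; c=np.array([.4949,-.2515])+[.0016,.0015]; a=.534
x=np.array([np.cos(a),np.sin(a)]); y=np.array([np.sin(a),-np.cos(a)])
Q=P.reshape(-1,3); L=np.c_[(Q[:,:2]-c)@x,(Q[:,:2]-c)@y,Q[:,2]]*1000
for z in range(150,275,6):
    for lo,hi in((-40,40),(-130,-40),(40,130)):
        s=L[(L[:,2]>=z)&(L[:,2]<z+6)&(L[:,1]>lo)&(L[:,1]<hi)&(abs(L[:,0])<50)]
        if len(s): print(z,(lo,hi),len(s),'x',s[:,0].min().round(),np.median(s[:,0]).round(1),s[:,0].max().round(),'y',s[:,1].min().round(),s[:,1].max().round())
```

```text
156 (-40, 40) 8 x 2.0 9.6 11.0 y -8.0 5.0
162 (-40, 40) 11 x 8.0 10.4 12.0 y -9.0 12.0
168 (-40, 40) 19 x 8.0 10.8 12.0 y -15.0 16.0
174 (-40, 40) 21 x 9.0 10.5 12.0 y -16.0 17.0
180 (-40, 40) 23 x 7.0 10.2 13.0 y -16.0 18.0
186 (-40, 40) 25 x 6.0 10.0 12.0 y -17.0 16.0
192 (-40, 40) 8 x 8.0 10.1 12.0 y -18.0 18.0
198 (-40, 40) 4 x -11.0 -0.4 8.0 y 0.0 3.0
204 (-40, 40) 1 x 11.0 11.2 11.0 y 2.0 2.0
222 (-40, 40) 5 x 34.0 35.0 36.0 y -19.0 28.0
222 (-130, -40) 3 x 35.0 35.6 37.0 y -86.0 -78.0
222 (40, 130) 5 x 28.0 35.7 37.0 y 79.0 87.0
228 (-40, 40) 37 x 12.0 35.9 37.0 y -29.0 31.0
228 (-130, -40) 6 x 28.0 36.1 37.0 y -84.0 -52.0
228 (40, 130) 9 x 29.0 34.9 39.0 y 51.0 86.0
234 (-40, 40) 65 x -24.0 34.9 38.0 y -40.0 40.0
234 (-130, -40) 46 x 23.0 29.0 37.0 y -86.0 -42.0
234 (40, 130) 84 x -28.0 27.4 38.0 y 41.0 87.0
240 (-40, 40) 132 x -18.0 28.9 38.0 y -39.0 39.0
240 (-130, -40) 17 x 25.0 29.0 37.0 y -84.0 -41.0
240 (40, 130) 20 x -28.0 28.0 38.0 y 41.0 86.0
246 (-40, 40) 107 x -19.0 24.1 37.0 y -35.0 39.0
246 (-130, -40) 10 x 21.0 35.5 38.0 y -92.0 -43.0
246 (40, 130) 16 x -18.0 36.3 40.0 y 41.0 92.0
252 (-40, 40) 48 x -21.0 23.5 26.0 y -38.0 39.0
252 (-130, -40) 24 x 23.0 35.2 38.0 y -91.0 -40.0
252 (40, 130) 46 x -20.0 26.0 40.0 y 40.0 95.0
258 (-40, 40) 85 x -24.0 24.3 27.0 y -40.0 40.0
258 (-130, -40) 57 x -20.0 25.2 38.0 y -93.0 -42.0
258 (40, 130) 174 x -38.0 15.4 40.0 y 41.0 96.0
264 (-40, 40) 91 x -25.0 23.5 28.0 y -38.0 40.0
264 (-130, -40) 384 x -37.0 2.6 37.0 y -94.0 -40.0
264 (40, 130) 285 x -36.0 1.7 37.0 y 40.0 95.0
270 (-40, 40) 49 x 20.0 24.4 29.0 y -40.0 17.0
270 (-130, -40) 9 x -4.0 21.9 26.0 y -85.0 -42.0
```

Emit:
send_rows([
  [0.3,0,0,0.02,0],
  [0.6,0,0,0.05,0],
  [0.8,0,0,0.05,0],
  [0.8,0,0,0.03,0],
  [0.8,0,0,0,0],
])

```text
time: 8.15
tool_pos: [0.4511, -0.2393, 0.1158]
tool_rot: [3.133, -0.004, 0.534]
contact_force: [0.4, -0.9, -1.1]
opening: 0.0359
grip_force: 0.0
```

Only z is biased; xy agrees. Going back to the housing.

Emit:
send_rows([
  [0.9,0.028,-0.037,0,0],
  [0.9,0.028,-0.037,0,0],
  [0.9,0.0285,-0.037,0,0],
  [0.9,0,0,0,0],
  [0.9,0,0,0,0],
])

```text
time: 8.65
tool_pos: [0.5324, -0.3485, 0.1088]
tool_rot: [-3.138, 0.001, 0.533]
contact_force: [0.1, -0.2, -0.0]
opening: 0.0759
grip_force: 0.0
```

Emit:
send_rows([
  [0.9,0.003,-0.002,-0.04,0],
  [0.9,0,0,-0.04,0],
  [0.9,0,0,-0.02,0],
  [0.9,0,0,0,0],
])

```text
time: 9.05
tool_pos: [0.5332, -0.3475, 0.0076]
tool_rot: [-3.134, 0.003, 0.534]
contact_force: [0.1, 0.5, 0.5]
opening: 0.0827
grip_force: 0.0
```

Emit:
send_rows([
  [0.9,0,0,-0.014,0],
  [0.9,0,0,-0.01,0],
  [0.9,0,0,-0.004,0],
  [0.9,0,0,0,0],
])

```text
time: 9.45
tool_pos: [0.5359, -0.3504, -0.017]
tool_rot: [-3.141, 0.0, 0.534]
contact_force: [0.3, -0.3, 0.2]
opening: 0.0825
grip_force: 0.0
```

Emit:
send_rows([
  [0,0,0,0,0],
  [0,0,0,0,0],
  [0,0,0,0,0],
  [0,0,0,0,0],
  [0,0,0,0,0],
])

```text
time: 9.95
tool_pos: [0.5362, -0.3507, -0.0166]
tool_rot: [3.141, -0.0, 0.534]
contact_force: [0.2, 0.8, 0.3]
opening: 0.0471
grip_force: 0.0
```

Emit:
send_rows([
  [0,0,0,0,0],
  [0,0,0,0,0],
  [0,0,0,0,0],
])

```text
time: 10.25
tool_pos: [0.5361, -0.3506, -0.0167]
tool_rot: [3.142, 0.0, 0.534]
contact_force: [-0.3, 0.3, 0.1]
opening: 0.0358
grip_force: 25.0
```

Gripped: opening 35.8 mm, 25 N. Lifting and carrying.

Emit:
send_rows([
  [0,0,0,0.02,0],
  [0,0,0,0.04,0],
  [0,0,0,0.04,0],
  [0,0,0,0.03,0],
  [0,0,0,0,0],
])

```text
time: 10.75
tool_pos: [0.5383, -0.3523, 0.1181]
tool_rot: [3.133, -0.003, 0.534]
contact_force: [-0.0, -0.6, -2.0]
opening: 0.0357
grip_force: 25.0
```

Emit:
send_rows([
  [0,0.0078,0.042,0,-0.0595],
  [0,0.0078,0.042,0,-0.0595],
  [0,0.0078,0.042,0,-0.0595],
  [0,0.0078,0.042,0,-0.0595],
  [0,0.0078,0.042,0,-0.0595],
])

```text
time: 11.25
tool_pos: [0.5741, -0.1386, 0.1112]
tool_rot: [-3.14, 0.003, 0.234]
contact_force: [0.4, 0.7, -1.7]
opening: 0.0359
grip_force: 25.0
```

Emit:
send_rows([
  [0,0.0078,0.042,0,-0.0595],
  [0,0.0078,0.042,0,-0.0595],
  [0,0.0078,0.042,0,-0.0595],
  [0,0,0,0,0],
  [0,0,0,0,0],
])

```text
time: 11.75
tool_pos: [0.5975, -0.0135, 0.1114]
tool_rot: [-3.141, 0.003, 0.061]
contact_force: [0.5, 0.3, -2.3]
opening: 0.0361
grip_force: 25.0
```

Run:
```python
from m import *
print(observe()['tool_pos'])
im,d,P=cloud('scene'); np.savez('scene3.npz',im=im,P=P); C=cols(im)
for lab,zr,yr in (('flange',(.186,.200),(-.08,.06)),('fence',(.09,.101),(-.09,.07))):
    m=(P[...,2]>zr[0])&(P[...,2]<zr[1])&(P[...,0]>.62)&(P[...,0]<.70)&(P[...,1]>yr[0])&(P[...,1]<yr[1])
    show(lab,P,big(m))
```

```text
[ 0.59752717 -0.01354371  0.11144032]
flange 156 (array([651.2,  -9.1]), array([ 8.6, 99.8]), np.float32(94.1)) [652.2 -12.6 192.3]
fence 131 (array([667.1,  -7.3]), array([  7.7, 108. ]), np.float32(93.1)) [667.6  -7.5  94. ]
```

Emit:
send_rows([
  [0,0.003,0.0012,-0.03,-0.004],
  [0,0,0,-0.03,0],
  [0,0,0,-0.02,0],
  [0,0,0,-0.006,0],
  [0,0,0,0,0],
])

```text
time: 12.3
tool_pos: [0.6007, -0.0145, 0.0262]
tool_rot: [-3.141, 0.002, 0.052]
contact_force: [-0.1, -1.2, -2.7]
opening: 0.0361
grip_force: 25.0
```

Emit:
send_rows([
  [0,0,0,-0.004,0],
  [0,0,0,-0.003,0],
  [0,0,0,0,0],
])

```text
time: 12.6
tool_pos: [0.6017, -0.0136, 0.0206]
tool_rot: [3.141, -0.001, 0.054]
contact_force: [-0.2, -0.0, -2.0]
opening: 0.0357
grip_force: 25.0
```

Emit:
send_rows([
  [0,0,0.0012,-0.002,0.003],
  [0,0,0,-0.002,0],
  [0,0,0,0,0],
])

```text
time: 12.9
tool_pos: [0.6013, -0.012, 0.016]
tool_rot: [3.142, 0.0, 0.057]
contact_force: [0.1, 0.4, -2.6]
opening: 0.0357
grip_force: 25.0
```

Emit:
send_rows([
  [0,0,0,-0.0015,0],
  [0,0,0,0,0],
])

```text
time: 13.1
tool_pos: [0.6014, -0.0122, 0.0146]
tool_rot: [3.142, 0.0, 0.057]
contact_force: [-0.6, -0.2, -3.1]
opening: 0.0355
grip_force: 25.0
```

Emit:
send_rows([
  [0,0,0,-0.001,0],
  [0,0,0,0,0],
])

```text
time: 13.3
tool_pos: [0.6014, -0.0122, 0.0136]
tool_rot: [3.142, 0.0, 0.057]
contact_force: [0.1, -0.4, -3.3]
opening: 0.0358
grip_force: 25.0
```

Emit:
send_rows([
  [0,0,0,-0.001,0],
  [0,0,0,0,0],
])

```text
time: 13.5
tool_pos: [0.6016, -0.0123, 0.0132]
tool_rot: [3.141, -0.0, 0.057]
contact_force: [-2.0, -0.2, 2.7]
opening: 0.0357
grip_force: 25.0
```

Emit:
send_rows([
  [0,0,0,-0.001,0],
  [0,0,0,0,0],
])

```text
time: 13.7
tool_pos: [0.6017, -0.0123, 0.0132]
tool_rot: [3.141, -0.001, 0.057]
contact_force: [-4.4, -0.6, 9.4]
opening: 0.0359
grip_force: 25.0
```

Emit:
send_rows([
  [0,0,0,0.0015,0],
  [0,0.002,0,0,0],
  [0,0.0015,0,0,0],
  [0,0,0,0,0],
])

```text
time: 14.1
tool_pos: [0.6051, -0.0122, 0.0133]
tool_rot: [3.142, 0.0, 0.057]
contact_force: [-1.8, 0.0, 2.9]
opening: 0.0356
grip_force: 25.0
```

Emit:
send_rows([
  [0,0.001,0,0,0],
  [0,0,0,0,0],
])

```text
time: 14.3
tool_pos: [0.606, -0.0122, 0.0132]
tool_rot: [3.142, 0.0, 0.057]
contact_force: [-3.4, 0.1, 3.1]
opening: 0.0357
grip_force: 25.0
```

Emit:
send_rows([
  [0,0.001,0,0,0],
  [0,0,0,0,0],
])

```text
time: 14.5
tool_pos: [0.6071, -0.0122, 0.0133]
tool_rot: [3.141, -0.0, 0.057]
contact_force: [-2.3, -0.4, 3.0]
opening: 0.0356
grip_force: 25.0
```

Emit:
send_rows([
  [0,0.0007,0,0,0],
  [0,0,0,0,0],
])

```text
time: 14.7
tool_pos: [0.6073, -0.0122, 0.0132]
tool_rot: [3.142, 0.001, 0.057]
contact_force: [-5.0, 0.2, 4.7]
opening: 0.0358
grip_force: 25.0
```

Emit:
send_rows([
  [0,0.0007,0,0,0],
  [0,0,0,0,0],
])

```text
time: 14.9
tool_pos: [0.6073, -0.0122, 0.0132]
tool_rot: [-3.142, 0.002, 0.057]
contact_force: [-8.4, -0.8, 5.4]
opening: 0.036
grip_force: 25.0
```

Emit:
send_rows([
  [0,0.0005,0,0,0],
  [0,0,0,0,0],
])

```text
time: 15.1
tool_pos: [0.6072, -0.0122, 0.0132]
tool_rot: [-3.142, 0.003, 0.057]
contact_force: [-10.2, -0.8, 8.0]
opening: 0.0362
grip_force: 25.0
```

Flange is against the fence. Relieving the force, releasing and lifting.

Emit:
send_rows([
  [0,-0.0015,0,0,0],
  [0.7,0,0,0,0],
  [0.7,0,0,0,0],
  [0.7,0,0,0,0],
  [0.7,0,0,0,0],
])

```text
time: 15.6
tool_pos: [0.6077, -0.0122, 0.0132]
tool_rot: [3.141, -0.0, 0.057]
contact_force: [-0.2, 0.3, -0.1]
opening: 0.0622
grip_force: 0.0
```

Emit:
send_rows([
  [0.8,0,0,0,0],
  [0.8,0,0,0.03,0],
  [0.8,0,0,0.05,0],
  [0.8,0,0,0.05,0],
  [0.8,0,0,0.02,0],
])

```text
time: 16.1
tool_pos: [0.6098, -0.0125, 0.1689]
tool_rot: [3.14, -0.008, 0.057]
contact_force: [0.8, 0.5, -0.1]
opening: 0.0735
grip_force: 0.0
```

Emit:
send_rows([
  [0.9,-0.0023,0.018,0,0.148],
  [0.9,-0.0023,0.018,0,0.148],
  [0.9,-0.0023,0.018,0,0.148],
  [0.9,-0.0023,0.018,0,0.148],
  [0.9,-0.0023,0.018,0,0.148],
])

```text
time: 16.6
tool_pos: [0.5958, 0.0785, 0.1633]
tool_rot: [3.141, -0.0, 0.803]
contact_force: [-0.0, -0.5, 0.8]
opening: 0.0828
grip_force: 0.0
```

Run:
```python
from m import *
print(observe()['tool_pos'])
for n,cx in (('scene',(.0016,.0015)),('top',(-.0016,-.0015))):
    D=np.load(n+'0.npz'); im,P=D['im'],D['P']; a=np.radians(-7.4)
    x=np.array([np.cos(a),np.sin(a)]); y=np.array([-np.sin(a),np.cos(a)])
    c=np.array([.563,.349])+cx
    q=P.reshape(-1,3); L=np.c_[(q[:,:2]-c)@x,(q[:,:2]-c)@y,q[:,2]]*1000
    for z in (85,100,110,120,130,140,150):
        for nm,lo,hi in(('yel',-30,30),('blk',-110,-40)):
            s=L[(L[:,2]>=z)&(L[:,2]<z+(10))&(L[:,0]>lo)&(L[:,0]<hi)&(abs(L[:,1])<45)]
            if len(s): print(n,z,nm,len(s),'x',s[:,0].min().round(),s[:,0].max().round(),'y',s[:,1].min().round(),s[:,1].max().round())
    s=L[(L[:,2]>=76)&(L[:,2]<83)&(L[:,0]>-60)&(L[:,0]<-20)&(abs(L[:,1])<30)]; print('bar y',np.percentile(s[:,1],[2,50,98]).round(1))
im,d,P=cloud('scene'); C=cols(im); np.savez('scene4.npz',im=im,P=P)
m=(P[...,2]>.09)&(P[...,2]<.101)&(P[...,0]>.64)&(P[...,0]<.70)&(abs(P[...,1]+.01)<.07); show('fence+flange',P,big(m))
cv2.imwrite('pics/n4.png',cv2.resize(im[240:305,180:345,::-1],(660,260),interpolation=2))
```

```text
[0.59580112 0.07847724 0.16326515]
scene 85 yel 17 x -6.0 16.0 y -17.0 15.0
scene 85 blk 18 x -103.0 -75.0 y -16.0 16.0
scene 100 yel 82 x -17.0 16.0 y -17.0 11.0
scene 100 blk 79 x -108.0 -73.0 y -15.0 12.0
scene 110 yel 39 x -15.0 15.0 y -14.0 14.0
scene 110 blk 31 x -105.0 -75.0 y -16.0 17.0
scene 120 yel 36 x -16.0 15.0 y -20.0 19.0
scene 120 blk 33 x -106.0 -75.0 y -18.0 18.0
scene 130 yel 38 x -16.0 14.0 y -21.0 20.0
scene 130 blk 35 x -106.0 -74.0 y -20.0 22.0
scene 140 yel 43 x -15.0 14.0 y -27.0 27.0
scene 140 blk 38 x -105.0 -75.0 y -23.0 25.0
scene 150 yel 57 x -15.0 15.0 y -27.0 26.0
scene 150 blk 56 x -106.0 -74.0 y -27.0 27.0
bar y [-4.8  1.1  5.1]
top 85 yel 10 x -17.0 12.0 y -16.0 1.0
top 85 blk 15 x -107.0 -45.0 y -16.0 13.0
top 100 yel 59 x -16.0 17.0 y -15.0 13.0
top 100 blk 62 x -107.0 -72.0 y -17.0 13.0
top 110 yel 31 x -15.0 15.0 y -15.0 16.0
top 110 blk 28 x -105.0 -76.0 y -9.0 16.0
top 120 yel 25 x -14.0 14.0 y -16.0 16.0
top 120 blk 30 x -104.0 -75.0 y -16.0 21.0
top 130 yel 24 x -15.0 14.0 y -16.0 21.0
top 130 blk 24 x -105.0 -76.0 y -15.0 20.0
top 140 yel 35 x -16.0 15.0 y -25.0 28.0
top 140 blk 32 x -105.0 -75.0 y -24.0 29.0
top 150 yel 45 x -15.0 14.0 y -27.0 27.0
top 150 blk 50 x -104.0 -75.0 y -27.0 29.0
bar y [-5.4 -0.3  6.6]
fence+flange 224 (array([664.2,  -7.5]), array([ 13.6, 107.8]), np.float32(93.8)) [665.2  -7.7  94.4]
```

View pics/n4.png

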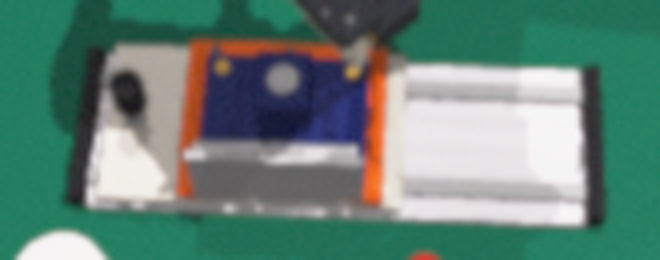

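The view shows the housing flush against the fence (seam at about (275,150), band 13.6 mm thick), centred between the cheeks. The clamp centre is confirmed at (0.563, 0.349). On to the clamp.

Emit:
send_rows([
  [0.9,-0.0022,0.018,0,0.147],
  [0.9,-0.0022,0.018,0,0.147],
  [0.9,-0.0022,0.018,0,0.147],
  [0.9,-0.0022,0.018,0,0.147],
  [0.9,-0.0022,0.018,0,0.147],
])

```text
time: 17.15
tool_pos: [0.5849, 0.1681, 0.1632]
tool_rot: [3.141, 0.0, 1.535]
contact_force: [-0.6, 0.8, 0.5]
opening: 0.0827
grip_force: 0.0
```

Emit:
send_rows([
  [0.9,-0.0022,0.018,0,0.147],
  [0.9,-0.0022,0.018,0,0.147],
  [0.9,-0.0022,0.018,0,0.147],
  [0.9,-0.0022,0.018,0,0.147],
  [0.9,-0.0022,0.018,0,0.147],
])

```text
time: 17.65
tool_pos: [0.574, 0.2581, 0.1632]
tool_rot: [3.142, 0.0, 2.27]
contact_force: [-0.2, -0.2, -0.4]
opening: 0.0828
grip_force: 0.0
```

Emit:
send_rows([
  [0.9,-0.0022,0.018,0,0.147],
  [0.9,-0.0022,0.018,0,0.147],
  [0.9,-0.0022,0.018,0,0.147],
  [0.9,-0.0022,0.018,0,0.147],
  [0.9,-0.0022,0.018,0,0.147],
])

```text
time: 18.15
tool_pos: [0.563, 0.3481, 0.1631]
tool_rot: [-3.142, 0.0, 3.005]
contact_force: [-0.2, 1.0, -0.6]
opening: 0.0824
grip_force: 0.0
```

Emit:
send_rows([
  [0.9,0,0,0,0],
  [0.9,0,0,0,0],
])

```text
time: 18.35
tool_pos: [0.563, 0.3473, 0.163]
tool_rot: [-3.141, -0.0, 2.997]
contact_force: [-0.7, -0.5, -0.4]
opening: 0.0829
grip_force: 0.0
```

Emit:
send_rows([
  [0.9,0,0.0017,-0.03,0.014],
  [0.9,0,0,-0.025,0],
  [0.9,0,0,-0.02,0],
  [0.9,0,0,-0.007,0],
  [0.9,0,0,0,0],
], grip_force=30)

```text
time: 18.85
tool_pos: [0.5628, 0.3483, 0.0805]
tool_rot: [-3.14, -0.001, 3.013]
contact_force: [-0.1, 0.3, 0.4]
opening: 0.0828
grip_force: 0.0
```

Emit:
send_rows([
  [0.5,0,0,0,0],
  [0.5,0,0,0,0],
  [0.5,0,0,0,0],
  [0.4,0,0,0,0],
  [0,0,0,0,0],
])

```text
time: 19.35
tool_pos: [0.5629, 0.3495, 0.0815]
tool_rot: [3.141, 0.0, 3.016]
contact_force: [-0.9, 0.1, -0.7]
opening: 0.0472
grip_force: 10.2
```

Emit:
send_rows([
  [0,0,0,0,0],
  [0,0,0,0,0],
  [0,0,0,0,0],
  [0,0,0,0,0],
  [0,0,0,0,0],
])

```text
time: 19.85
tool_pos: [0.5629, 0.3495, 0.0812]
tool_rot: [3.142, -0.0, 3.016]
contact_force: [-0.5, -0.4, -1.0]
opening: 0.0194
grip_force: 29.9
```

Emit:
send_rows([
  [0,0,0,0.02,0],
  [0,0,0,0.03,0],
  [0,0,0,0.04,0],
  [0,0,0,0.03,0],
  [0,0,0,0,0],
])

```text
time: 20.35
tool_pos: [0.5651, 0.3506, 0.207]
tool_rot: [3.136, 0.008, 3.016]
contact_force: [-0.1, 1.5, 0.3]
opening: 0.0199
grip_force: 29.9
```

Run:
```python
from m import *
s=observe();print(s['tool_pos'],s['opening'],s['grip_force'])
im,d,P=cloud('scene'); C=cols(im)
cv2.imwrite('pics/c5.png',cv2.resize(im[150:300,320:470,::-1],(560,560),interpolation=2))
```

```text
[0.56507447 0.35059003 0.20700787] 0.019871577809546757 29.94612604379654
```

View pics/c5.png

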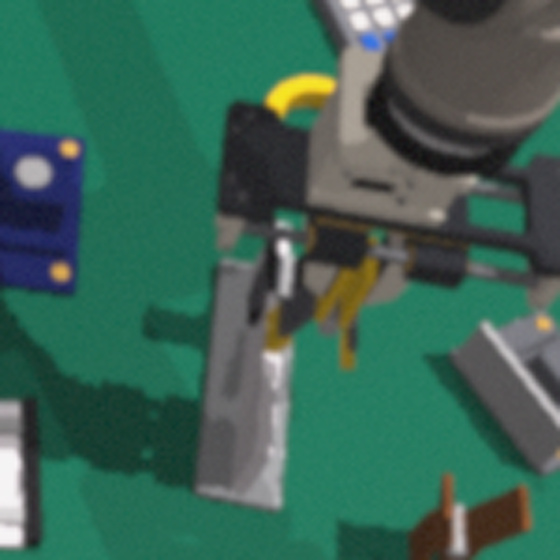

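The clamp is held with its jaws open at about (275,335) and (348,355); the black clamp is still on the bar at about (270,270). Carrying it to the fence.

Emit:
send_rows([
  [0,0.00995,-0.0359,0,-0.1385],
  [0,0.00995,-0.0359,0,-0.1385],
  [0,0.00995,-0.0359,0,-0.1385],
  [0,0.00995,-0.0359,0,-0.1385],
  [0,0.00995,-0.0359,0,-0.1385],
])

```text
time: 20.9
tool_pos: [0.612, 0.1684, 0.1993]
tool_rot: [-3.139, -0.002, 2.318]
contact_force: [0.9, -0.6, -0.9]
opening: 0.0196
grip_force: 29.9
```

Emit:
send_rows([
  [0,0.00995,-0.0359,0,-0.1385],
  [0,0.00995,-0.0359,0,-0.1385],
  [0,0.00995,-0.0359,0,-0.1385],
  [0,0.00995,-0.0359,0,-0.1385],
  [0,0.00995,-0.0359,0,-0.1385],
])

```text
time: 21.4
tool_pos: [0.6618, -0.0109, 0.1993]
tool_rot: [-3.139, -0.001, 1.625]
contact_force: [0.9, -0.3, -0.9]
opening: 0.0196
grip_force: 29.9
```

Emit:
send_rows([
  [0,0,0,0,0],
  [0,0,0,0,0],
])

```text
time: 21.6
tool_pos: [0.6617, -0.0102, 0.1993]
tool_rot: [-3.139, -0.001, 1.63]
contact_force: [-0.4, 0.3, -1.9]
opening: 0.0194
grip_force: 29.9
```

Run:
```python
from m import *
im,d,P=cloud('scene'); a=.057; c=np.array([.6642,-.0075])  # fence+flange centre, scene camera's own frame
x=np.array([np.cos(a),np.sin(a)]); y=np.array([-np.sin(a),np.cos(a)])
q=P.reshape(-1,3); L=np.c_[(q[:,:2]-c)@x,(q[:,:2]-c)@y,q[:,2]]*1000; col=cols(im)['yellow'].ravel()
for z in range(140,290,10):
    s=L[(L[:,2]>=z)&(L[:,2]<z+10)&(abs(L[:,0])<60)&(abs(L[:,1])<40)]
    t=L[(L[:,2]>=z)&(L[:,2]<z+10)&(abs(L[:,0])<60)&(abs(L[:,1])<40)&col]
    if len(s): print(z,len(s),'x',s[:,0].min().round(),s[:,0].max().round(),'y',s[:,1].min().round(),s[:,1].max().round(),'yel',len(t),(t[:,0].min().round(),t[:,0].max().round()) if len(t) else '', np.histogram(s[:,0],bins=np.arange(-60,61,10))[0])
```

```text
250 2 x 17.0 19.0 y 10.0 10.0 yel 0  [0 0 0 0 0 0 0 2 0 0 0 0]
260 9 x 26.0 27.0 y -12.0 7.0 yel 0  [0 0 0 0 0 0 0 0 9 0 0 0]
270 2 x 27.0 28.0 y -3.0 9.0 yel 0  [0 0 0 0 0 0 0 0 2 0 0 0]
```

Emit:
send_rows([
  [0,0.0008,0,-0.03,0],
  [0,0,0,-0.02,0],
  [0,0,0,-0.01,0],
  [0,0,0,0,0],
])

```text
time: 22.05
tool_pos: [0.6621, -0.0081, 0.1395]
tool_rot: [-3.138, -0.001, 1.633]
contact_force: [0.1, 0.3, -0.8]
opening: 0.0201
grip_force: 29.9
```

Emit:
send_rows([
  [0,0,0,-0.01,0],
  [0,0,0,-0.01,0],
  [0,0,0,-0.005,0],
  [0,0,0,0,0],
])

```text
time: 22.45
tool_pos: [0.6627, -0.0095, 0.1153]
tool_rot: [-3.14, -0.0, 1.631]
contact_force: [-0.1, -0.1, -1.1]
opening: 0.0198
grip_force: 29.9
```

Emit:
send_rows([
  [0,0,0,-0.008,0],
  [0,0,0,-0.006,0],
  [0,0,0,-0.004,0],
  [0,0,0,0,0],
])

```text
time: 22.85
tool_pos: [0.6627, -0.0095, 0.0973]
tool_rot: [-3.14, -0.0, 1.631]
contact_force: [-0.3, 0.3, 0.3]
opening: 0.0199
grip_force: 29.9
```

Emit:
send_rows([
  [0.3,0,0,0,0],
  [0.4,0,0,0,0],
  [0.6,0,0,0,0],
  [0.8,0,0,0,0],
  [0.9,0,0,0,0],
])

```text
time: 23.35
tool_pos: [0.6631, -0.0095, 0.0983]
tool_rot: [-3.141, 0.0, 1.631]
contact_force: [-0.4, -0.1, -1.1]
opening: 0.055
grip_force: 0.3
```

Emit:
send_rows([
  [0.9,0,0,0,0],
  [0.9,0,0,0,0],
  [0.9,0,0,0,0],
])

```text
time: 23.65
tool_pos: [0.6633, -0.0095, 0.0984]
tool_rot: [3.141, 0.0, 1.631]
contact_force: [-0.7, 0.2, 0.1]
opening: 0.0789
grip_force: 0.0
```

Clamp released. Lifting clear and moving behind the knob, with a picture on the way.

Emit:
send_rows([
  [0.9,0,0,0.03,0],
  [0.9,0,0,0.04,0],
  [0.9,0,0,0.03,0],
  [0.5,-0.01,-0.035,0,0],
  [0,-0.01,-0.035,0,0],
])

```text
time: 24.15
tool_pos: [0.6437, -0.0795, 0.1998]
tool_rot: [3.138, 0.001, 1.633]
contact_force: [-0.2, -0.5, 0.0]
opening: 0.0713
grip_force: 0.0
```

Emit:
send_rows([
  [0,-0.01,-0.035,0,0],
  [0,-0.01,-0.04,0,0],
  [0,0,-0.006,0,0],
  [0,0,0,0,0],
  [0,0,0,0,0],
])

```text
time: 24.65
tool_pos: [0.6235, -0.1596, 0.1983]
tool_rot: [3.141, -0.001, 1.631]
contact_force: [-0.6, 0.4, 0.2]
opening: 0.0312
grip_force: 0.0
```

Run:
```python
from m import *
s=observe();print(s['tool_pos'],s['opening'])
im,d,P=cloud('scene'); a=.057; c=np.array([.6642,-.0075])
x=np.array([np.cos(a),np.sin(a)]); y=np.array([-np.sin(a),np.cos(a)])
q=P.reshape(-1,3); L=np.c_[(q[:,:2]-c)@x,(q[:,:2]-c)@y,q[:,2]]*1000
for z in range(100,190,10):
    s=L[(L[:,2]>=z)&(L[:,2]<z+10)&(abs(L[:,0])<60)&(abs(L[:,1])<40)]
    if len(s): print(z,len(s),'x',s[:,0].min().round(),s[:,0].max().round(),'y',s[:,1].min().round(),s[:,1].max().round())
m=(P[...,2]>.09)&(P[...,2]<.101)&(P[...,0]>.64)&(P[...,0]<.70)&(abs(P[...,1]+.01)<.07); show('fence+flange',P,m)
for nm,b in(('knob',(280,350,312,400)),): show(nm,P,sel(P,im,b,(.074,.088)))
cv2.imwrite('pics/n6.png',cv2.resize(im[190:340,170:370,::-1],(800,600),interpolation=2))
```

```text
[ 0.62346845 -0.1595662   0.19826268] 0.031230702250591075
100 18 x 11.0 17.0 y -10.0 13.0
110 68 x -9.0 16.0 y -14.0 17.0
120 49 x -12.0 16.0 y -16.0 15.0
130 40 x -15.0 18.0 y -14.0 15.0
140 52 x -23.0 21.0 y -13.0 16.0
150 41 x -21.0 23.0 y -15.0 14.0
160 84 x -26.0 27.0 y -15.0 15.0
170 7 x -25.0 26.0 y -10.0 11.0
fence+flange 172 (array([669.8,  -7.4]), array([ 22.2, 108.5]), np.float32(93.4)) [6.664e+02 4.000e-01 9.460e+01]
knob 57 (array([ 622.2, -109.8]), array([17.7, 20.1]), np.float32(101.0)) [ 622.8 -109.6   80.4]
```

View pics/n6.png

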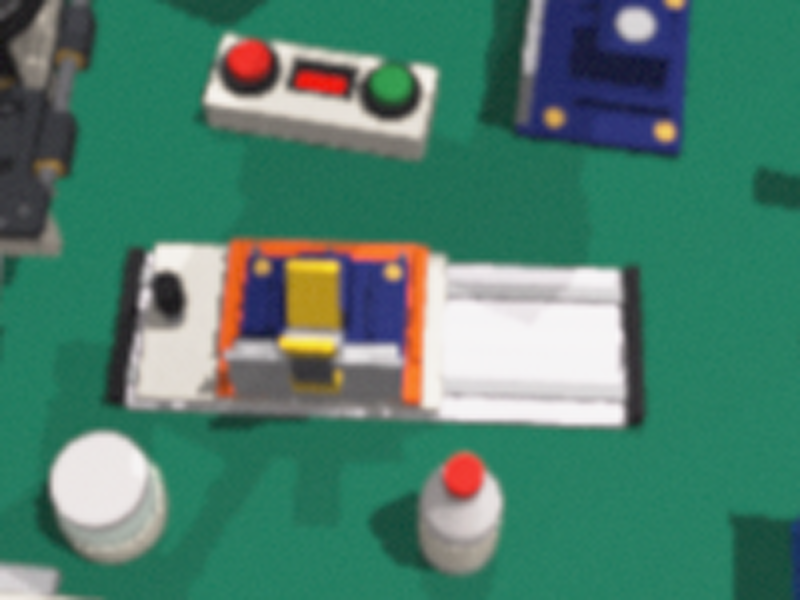

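Clamp sits over fence and flange at about (312,350), mid-length; knob at (167,293). Now pushing the shuttle with shut fingers.

Emit:
send_rows([
  [0,0,0,-0.04,0],
  [0,0,0,-0.045,0],
  [0,0,0,-0.045,0],
  [0,0,0,-0.044,0],
  [0,0,0,0,0],
])

```text
time: 25.2
tool_pos: [0.619, -0.1571, 0.0179]
tool_rot: [-3.13, -0.005, 1.633]
contact_force: [-0.5, 0.0, -0.6]
opening: 0.0001
grip_force: 0.0
```

Emit:
send_rows([
  [0,-0.0005,0.008,0,0],
  [0,-0.0005,0.008,0,0],
  [0,-0.0003,0.005,0,0],
  [0,-0.0003,0.005,0,0],
  [0,-0.0003,0.005,0,0],
])

```text
time: 25.7
tool_pos: [0.6224, -0.13, 0.0261]
tool_rot: [3.138, 0.002, 1.631]
contact_force: [1.2, -2.9, 2.2]
opening: 0.0004
grip_force: 1.6
```

Emit:
send_rows([
  [0,-0.0006,0.01,0,0],
  [0,-0.0006,0.01,0,0],
  [0,-0.0006,0.01,0,0],
  [0,-0.0006,0.01,0,0],
  [0,-0.0006,0.01,0,0],
])

```text
time: 26.2
tool_pos: [0.6183, -0.0787, 0.0243]
tool_rot: [3.141, 0.0, 1.631]
contact_force: [0.7, -4.2, 2.5]
opening: 0.0006
grip_force: 1.8
```

Emit:
send_rows([
  [0,-0.0006,0.01,0,0],
  [0,-0.0006,0.01,0,0],
  [0,-0.0006,0.01,0,0],
  [0,-0.0006,0.01,0,0],
  [0,-0.0006,0.01,0,0],
])

```text
time: 26.7
tool_pos: [0.6152, -0.0287, 0.0242]
tool_rot: [-3.142, -0.0, 1.631]
contact_force: [0.1, -3.5, 2.5]
opening: 0.0009
grip_force: 1.8
```

Emit:
send_rows([
  [0,-0.0003,0.005,0,0],
  [0,-0.0003,0.005,0,0],
  [0,0,0,0,0],
])

```text
time: 27.0
tool_pos: [0.6146, -0.0222, 0.0241]
tool_rot: [-3.141, 0.005, 1.632]
contact_force: [-1.3, -13.6, 1.6]
opening: 0.0004
grip_force: 6.4
```

Emit:
send_rows([
  [0,0,0.002,0,0],
  [0,0,0,0,0],
])

```text
time: 27.2
tool_pos: [0.6146, -0.0221, 0.0241]
tool_rot: [-3.141, 0.006, 1.631]
contact_force: [-1.0, -20.4, 1.8]
opening: 0.0008
grip_force: 9.4
```

Run:
```python
from m import *
s=observe();print(s['tool_pos'],s['contact_force'])
D=np.load('scene0.npz'); 
for nm,im,P in (('before',D['im'],D['P']),('now',*[cloud('scene')[i] for i in (0,2)])):
    C=cols(im); m=(P[...,2]>.03)&(P[...,2]<.048)&(P[...,0]>.55)&(P[...,0]<.69)&(abs(P[...,1]-.05)<.15)&C['orange']; show(nm+' orange',P,m)
    m=(P[...,2]>.09)&(P[...,2]<.101)&(P[...,0]>.64)&(P[...,0]<.70)&(abs(P[...,1]-.05)<.15); show(nm+' fence',P,big(m))
cv2.imwrite('pics/n7.png',cv2.resize(im[190:340,170:370,::-1],(800,600),interpolation=2))
```

```text
[ 0.61462171 -0.02210494  0.02414838] [ -0.99063451 -20.43609917   1.78700105]
before orange 1266 (array([614.4, -10.6]), array([110. , 129.4]), np.float32(92.8)) [602.1 -10.2  34.8]
before fence 135 (array([666.9,  -7.4]), array([  8.1, 108.4]), np.float32(93.2)) [667.5  -7.2  94. ]
now orange 266 (array([607.6, 100.4]), array([108.2, 129.9]), np.float32(93.5)) [591.5  58.6  36.8]
now fence 83 (array([659.1,  69.6]), array([13.4, 41.7]), np.float32(93.2)) [661.6  68.6  94. ]
```

View pics/n7.png

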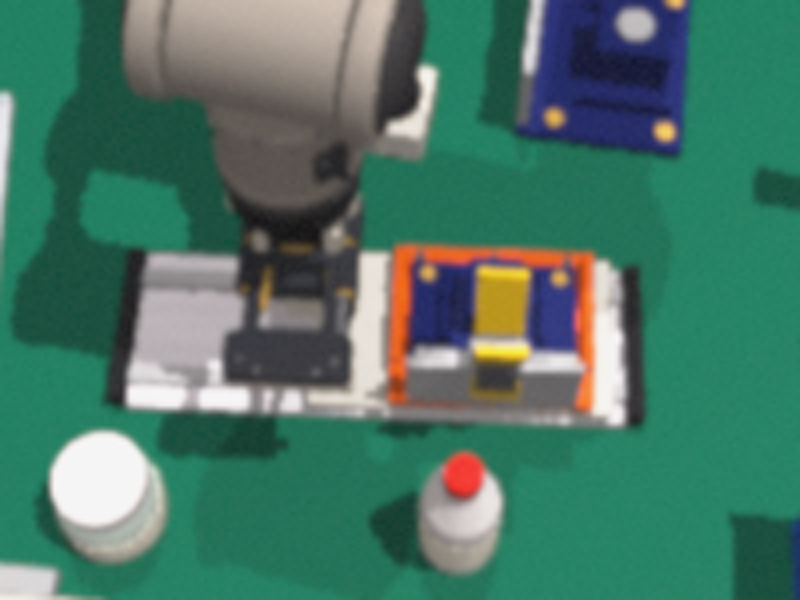

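Emit:
send_rows([
  [0,0,-0.008,0,0],
  [0,0,-0.015,0,0],
  [0,0,-0.01,0.03,0],
  [0,-0.03,0,0.05,0],
  [0,-0.04,0,0.03,0],
])

```text
time: 27.8
tool_pos: [0.5499, -0.0511, 0.1285]
tool_rot: [3.139, -0.0, 1.63]
contact_force: [0.4, 0.0, 0.6]
opening: 0.0003
grip_force: 0.0
```

Emit:
send_rows([
  [0,-0.04,0.015,0,0],
  [0,-0.04,0.015,0,0],
  [0,-0.02,0.015,0,0],
  [0,0,0.01,0,0],
  [0,0,0,0,0],
])

```text
time: 28.3
tool_pos: [0.4496, 0.0053, 0.1274]
tool_rot: [3.14, -0.0, 1.632]
contact_force: [-0.5, -1.3, 0.3]
opening: 0.0004
grip_force: 0.0
```

Run:
```python
from m import *
print(observe()['tool_pos'])
for n in ('scene','top'):
    D=np.load(n+'0.npz')
    im1,d,P1=cloud(n)
    for nm,im,P in (('before',D['im'],D['P']),('now',im1,P1)):
        C=cols(im); r=(P[...,0]>.55)&(P[...,0]<.70)&(abs(P[...,1]-.03)<.2)
        show(n+nm+' orange',P,big(r&(P[...,2]>.03)&(P[...,2]<.048)&C['orange']))
        show(n+nm+' fence',P,r&(P[...,0]>.64)&(P[...,2]>.091)&(P[...,2]<.101))
        show(n+nm+' knob',P,big(r&(P[...,0]<.64)&(P[...,2]>.074)&(P[...,2]<.088)&C['black']&(P[...,1]<.04)))
        if n=='scene': show('green',P,(P[...,2]>.05)&(P[...,2]<.062)&C['green']&(P[...,0]>.4)&(P[...,0]<.47)&(abs(P[...,1])<.05))
```

```text
[0.44959274 0.0052977  0.12744251]
scenebefore orange 1252 (array([614.4, -10.6]), array([109.9, 129.4]), np.float32(92.7)) [601.6  -9.5  34.8]
scenebefore fence 126 (array([666.9,  -7.5]), array([  8.1, 108.3]), np.float32(93.2)) [667.4  -8.5  94.1]
scenebefore knob 20 (array([ 624.8, -109.1]), array([12.8, 10.6]), np.float32(39.9)) [ 627.  -108.    79.8]
green 77 (array([440.3,  16. ]), array([25.4, 29.2]), np.float32(153.6)) [442.4  15.5  56. ]
scenenow orange 128 (array([612.6,  39.8]), array([108.1,   9.1]), np.float32(3.3)) [614.1  40.1  38.7]
scenenow fence 163 (array([662.3, 102.8]), array([ 23.2, 107.7]), np.float32(93.9)) [659.1  98.5  94.5]
scenenow knob 13 (array([622.9,   3.8]), array([ 4.1, 10.6]), np.float32(101.7)) [623.2   3.8  77.9]
green 71 (array([441.7,  14.7]), array([25.4, 26.3]), np.float32(119.8)) [443.   15.   56.7]
topbefore orange 1394 (array([611.7, -13.3]), array([109.4, 130.8]), np.float32(93.4)) [609.8 -15.   37. ]
topbefore fence 83 (array([664. , -11.2]), array([  9.1, 107.7]), np.float32(93.5)) [663.7  -9.8  95.3]
topbefore knob 23 (array([ 616.7, -112.3]), array([12.2, 17. ]), np.float32(176.8)) [ 615.1 -111.7   81.7]
topnow orange 153 (array([603.8, 130.3]), array([109.2,  65.4]), np.float32(3.8)) [561.9 150.6  36.9]
topnow fence 107 (array([650.9, 101.5]), array([ 21.9, 107.3]), np.float32(92.7)) [655.6  97.1  95.8]
topnow knob 0
```

Run:
```python
from m import *
o=[]
b=np.load('scene0.npz')['im']; im,d,P=cloud('scene'); P0=np.load('scene0.npz')['P']
for i,(u0,v0) in ((b,(192,243)),(im,(192,243))): o.append(cv2.resize(i[v0:v0+62,u0:u0+145,::-1],(730,298),interpolation=2))
cv2.imwrite('pics/ends.png',np.vstack(o))
a=.057; x=np.array([np.cos(a),np.sin(a)]); y=np.array([-np.sin(a),np.cos(a)]); c=np.array([.6144,-.0106])
for nm,I,Q in(('before',b,P0),('now',im,P)):
    q=Q.reshape(-1,3); L=np.c_[(q[:,:2]-c)@x,(q[:,:2]-c)@y,q[:,2]]*1000; g=I.reshape(-1,3).mean(1)
    for t in list(range(-130,-96,4))+list(range(60,80,4))+list(range(168,216,4)):
        k=(L[:,1]>=t)&(L[:,1]<t+4)&(L[:,0]>20)&(L[:,0]<45)
        if k.sum(): print(nm,t,k.sum(),np.median(L[k,2]).round(1),g[k].mean().round())
```

```text
before -130 20 14.1 142.0
before -126 12 11.0 196.0
before -122 5 22.3 212.0
before -118 14 23.7 231.0
before -114 14 22.9 235.0
before -110 13 22.2 232.0
before -106 12 23.1 231.0
before -102 16 22.7 228.0
before -98 12 22.6 231.0
before 60 20 36.9 131.0
before 64 12 35.3 172.0
before 68 19 22.5 230.0
before 72 8 23.7 237.0
before 76 20 21.9 229.0
before 168 11 10.8 214.0
before 172 18 8.3 221.0
before 176 11 11.5 213.0
before 180 14 8.3 219.0
before 184 11 12.4 216.0
before 188 16 9.4 220.0
before 192 12 12.1 212.0
before 196 14 7.3 204.0
before 200 19 18.0 100.0
before 204 9 19.0 51.0
before 208 19 18.0 55.0
now -130 18 14.7 147.0
now -126 16 9.8 218.0
now -122 10 11.2 219.0
now -118 15 9.5 222.0
now -114 13 7.2 223.0
now -110 14 9.6 224.0
now -106 13 9.0 222.0
now -102 15 8.2 221.0
now -98 11 10.6 219.0
now 60 4 43.6 123.0
now 64 1 95.5 179.0
now 68 2 95.3 170.0
now 72 2 70.2 136.0
now 76 2 41.9 165.0
now 168 7 40.1 144.0
now 172 19 38.2 146.0
now 176 10 31.1 188.0
now 180 8 22.4 229.0
now 184 20 22.1 239.0
now 188 8 22.6 239.0
now 192 13 12.3 222.0
now 196 14 7.3 207.0
now 200 18 17.8 105.0
now 204 10 19.5 53.0
now 208 18 18.7 56.0
now 212 3 1.0 68.0
```

View pics/ends.png

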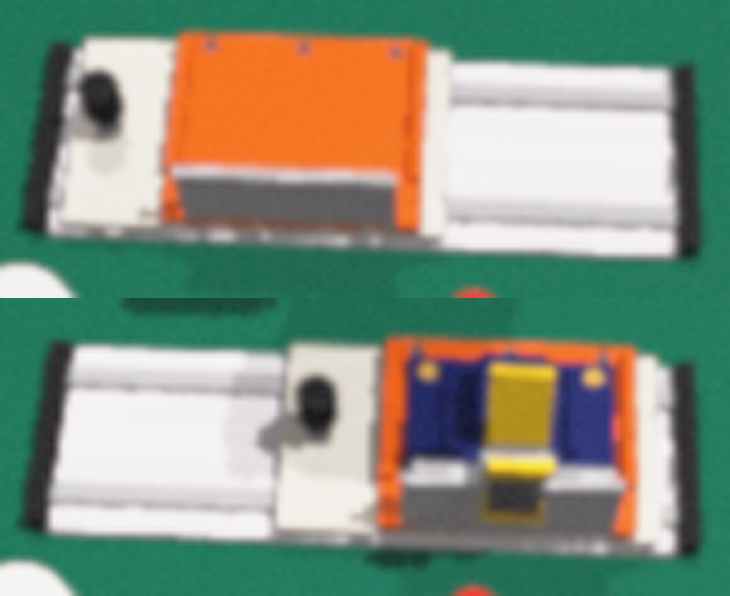

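Emit:
send_rows([
  [0,0.04,-0.015,0,0],
  [0,0.04,-0.015,0,0],
  [0,0.04,-0.015,0,0],
  [0,0.035,-0.012,0,0],
  [0,0.013,-0.003,0,0],
])

```text
time: 28.95
tool_pos: [0.6203, -0.0579, 0.1257]
tool_rot: [3.141, 0.0, 1.629]
contact_force: [-0.2, 0.4, -1.0]
opening: 0.0004
grip_force: 0.0
```

Emit:
send_rows([
  [0,0,0,-0.04,0],
  [0,0,0,-0.04,0],
  [0,0,0,-0.02,0],
  [0,0,0,0,0],
  [0,0,0,0,0],
])

```text
time: 29.45
tool_pos: [0.6177, -0.0561, 0.027]
tool_rot: [3.142, -0.0, 1.63]
contact_force: [0.4, 0.0, 0.5]
opening: 0.0004
grip_force: 0.0
```

Emit:
send_rows([
  [0,-0.0005,0.01,0,0],
  [0,-0.0005,0.01,0,0],
  [0,-0.0005,0.009,0,0],
  [0,-0.0003,0.005,0,0],
  [0,0,0,0,0],
])

```text
time: 29.95
tool_pos: [0.6158, -0.0224, 0.0282]
tool_rot: [3.14, 0.003, 1.632]
contact_force: [-0.2, -6.8, 1.9]
opening: 0.0003
grip_force: 3.0
```

Emit:
send_rows([
  [0,0,0.004,0,0],
  [0,0,0,0,0],
])

```text
time: 30.15
tool_pos: [0.6157, -0.0221, 0.0282]
tool_rot: [3.14, 0.008, 1.632]
contact_force: [-1.9, -18.1, 1.6]
opening: 0.0004
grip_force: 9.3
```

Emit:
send_rows([
  [0,0,0.003,0,0],
  [0,0,0,0,0],
])

```text
time: 30.35
tool_pos: [0.6158, -0.022, 0.0283]
tool_rot: [3.141, 0.012, 1.632]
contact_force: [-2.9, -28.3, 2.0]
opening: 0.0002
grip_force: 14.0
```

It stops at the same place under 28 N, so this is the end stop (about 9 mm clear gap to the cap at both ends). Retreating to press green.

Emit:
send_rows([
  [0,0,-0.015,0,0],
  [0,0,-0.015,0,0],
  [0,0,-0.005,0.03,0],
  [0,-0.03,0,0.04,0],
  [0,-0.04,0.01,0.02,0],
])

```text
time: 30.85
tool_pos: [0.5469, -0.0406, 0.1197]
tool_rot: [3.136, 0.001, 1.63]
contact_force: [-0.1, 0.1, 0.5]
opening: 0.0003
grip_force: 0.0
```

Emit:
send_rows([
  [0,-0.04,0.015,0,0],
  [0,-0.04,0.015,0,0],
  [0,-0.025,0.015,0,0],
  [0,0,0.005,0,0],
  [0,0,0,0,0],
])

```text
time: 31.35
tool_pos: [0.4407, 0.0111, 0.1178]
tool_rot: [3.14, 0.0, 1.632]
contact_force: [0.4, -1.2, 0.2]
opening: 0.0002
grip_force: 0.0
```

Emit:
send_rows([
  [0,-0.001,0.003,-0.04,0],
  [0,0,0,-0.035,0],
  [0,0,0,-0.015,0],
  [0,0,0,0,0],
  [0,0,0,0,0],
])

```text
time: 31.85
tool_pos: [0.4404, 0.0131, 0.0273]
tool_rot: [3.141, 0.0, 1.631]
contact_force: [0.4, -0.1, 0.8]
opening: 0.0005
grip_force: 0.0
```

Emit:
send_rows([
  [0,0,0,-0.006,0],
  [0,0,0,-0.004,0],
  [0,0,0,0,0],
])

```text
time: 32.15
tool_pos: [0.4403, 0.0133, 0.0175]
tool_rot: [3.139, 0.001, 1.631]
contact_force: [1.7, -0.2, 3.1]
opening: 0.0006
grip_force: 1.3
```

Emit:
send_rows([
  [0,0,0,-0.003,0],
  [0,0,0,0,0],
])

```text
time: 32.35
tool_pos: [0.4402, 0.0133, 0.0145]
tool_rot: [3.139, 0.001, 1.631]
contact_force: [2.6, -0.2, 5.1]
opening: 0.0005
grip_force: 2.2
```

Emit:
send_rows([
  [0,0,0,-0.003,0],
  [0,0,0,0,0],
])

```text
time: 32.55
tool_pos: [0.4404, 0.0132, 0.0133]
tool_rot: [3.138, 0.001, 1.631]
contact_force: [-3.2, -0.9, 26.1]
opening: 0.0002
grip_force: 12.9
```

Emit:
send_rows([
  [0,0,0,-0.002,0],
  [0,0,0,0,0],
])

```text
time: 32.75
tool_pos: [0.4406, 0.0132, 0.0129]
tool_rot: [3.137, 0.001, 1.631]
contact_force: [-9.2, -0.4, 46.4]
opening: 0.0009
grip_force: 23.3
```

Green is fully down at its stop. Retracting and checking the final state.

Emit:
send_rows([
  [0,0,0,0.01,0],
  [0,0,0,0.04,0],
  [0,0,0,0.05,0],
  [0,-0.02,0,0.02,0],
  [0,0,0,0,0],
])

```text
time: 33.25
tool_pos: [0.4186, 0.0137, 0.1314]
tool_rot: [3.139, 0.001, 1.631]
contact_force: [0.3, 0.6, -1.2]
opening: 0.0004
grip_force: 0.0
```

Emit:
send_rows([
  [0,0,0,0,0],
  [0,0,0,0,0],
  [0,0,0,0,0],
  [0,0,0,0,0],
])

```text
time: 33.65
tool_pos: [0.4189, 0.0135, 0.1281]
tool_rot: [-3.14, -0.0, 1.631]
contact_force: [-0.7, -0.2, -0.1]
opening: 0.0007
grip_force: 0.0
```

Run:
```python
from m import *
s=observe();print(s['time'],s['tool_pos'],s['contact_force'])
im,d,P=cloud('scene'); C=cols(im); r=(P[...,0]>.63)&(P[...,0]<.70)&(abs(P[...,1]-.1)<.1)
show('fence',P,r&(P[...,2]>.091)&(P[...,2]<.101)); show('handles',P,r&(P[...,2]>.14)&(P[...,2]<.18))
show('knob',P,big((P[...,0]>.59)&(P[...,0]<.64)&(P[...,2]>.074)&(P[...,2]<.088)&(abs(P[...,1])<.04)))
print(hand_in())
```

```text
33.65 [0.41888304 0.01354624 0.12810933] [-0.67053871 -0.16722951 -0.11547723]
fence 159 (array([662.6, 102.8]), array([ 22.7, 107.7]), np.float32(93.3)) [659.8  93.9  94.7]
handles 184 (array([657.6, 104.3]), array([55.7, 28.9]), np.float32(4.5)) [640.6 103.3 161.3]
knob 59 (array([615.3,   1.2]), array([19.6, 21.3]), np.float32(140.5)) [616.2   1.3  79.6]
the job is handed in; nothing more can be done
None
```

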